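# Set the washed scope knobs out to dry

## Task

The oscilloscope's control knobs have been washed and sit in the dip basket: hold the basket over the drying tray and shake them all out evenly, so that they lie in a single layer with at least one in each sixth of the tray (two rows of three equal parts along its length), moving by hand any that land badly. Then hang the empty basket by its handle on the hook of the drip stand, and stand every brush from the sloping rest in the brush holder, handle down to the bottom of a well. Leave the mug, the coffee tin and the mouse where they are.

Things in the scene. Friction and masses are not known exactly. Their poses are not given: they have to be found in the camera images.
- tray: Drying tray: shallow open aluminium tray, fixed to the table, 200 mm (its x) by 280 mm (its y) outside, rim 14 mm high and 4 mm thick, floor 4 mm thick and flat. Origin: centre of its underside, on the table; z up. Its six equal parts (two rows of three) are divided by its own x = 0, y = -47 mm and y = +47 mm lines.
- basket: Loose steel dip basket with 7 to 10 knobs in one layer, 160 g empty, 84 mm wide (78 inside), mesh walls 34 mm high on three sides. Origin: centre of its underside, z up; own -x is the open pouring end. Floor 4 mm thick, flat from x = -50 to +50 mm (back wall), then a lip sloping up 0.19 rad. Side walls x = -70 to +50. Smooth: knobs slide out when tipped mouth-down 25 to 36 deg, 14 to 20 if shaken.
- basket_bar (a point): Centre of the black bar of the basket's fixed bail handle, level across the basket at basket (0, 0, 100) mm: 8 mm thick (basket x), 12 mm tall, 90 mm long (basket y), 83 mm free between its two flat uprights. Can be gripped from above anywhere along it.
- basket_lip (a point): Middle of the basket's pouring edge, at basket (-71, 0, 8) mm.
- stand: Fixed drip stand. Origin: foot of its 14 mm thick, 196 mm high post, z up. Its hook is a round arm 8 mm thick that runs level from the post along the stand's own -x, axis 190 mm high, to x = -113, then turns up to its tip at x = -129, 216 high. The basket hangs with its bar across the arm; with basket x along stand x, keep the bar 62 mm or more from the post. Base 16 mm high.
- hook_seat (a point): Point on top of the hook's arm at stand (-90, 0, 194) mm: a good place for the underside of the basket's bar.
- rest: Sloping wooden brush rest, fixed, base 110 by 170 mm: a board rising at 45 degrees along its own +x (away from the toe), 90 mm long, with three channels at y = -56, 0, +56 mm. Origin: centre of its underside; z up. The board's upper edge is at x = 19 mm, 78 mm high; the brushes stick out freely above it.
- holder: White brush holder, fixed, 110 mm (its x) by 36 mm by 85 mm high, with three open wells in a row along its x, each 30 mm (x) by 26 mm (y) inside and 80 mm deep (floor 5 mm thick, walls 5 mm), centred at x = -35, 0 and +35 mm. Origin: centre of its underside; z up.
- knob1: One of the washed control knobs (7 to 10 present, all alike, 12 g), at first in the basket: black, a round skirt 24 mm across and 5 mm thick with a bar grip 22 by 9 mm, 11 mm tall, on it; 16 mm tall in all. Origin: on its axis at mid height; z from skirt to grip, x along the bar.
- knob2: Another knob, like knob1 (None when absent).
- knob3: Another knob, like knob1 (None when absent).
- knob4: Another knob, like knob1 (None when absent).
- knob5: Another knob, like knob1 (None when absent).
- knob6: Another knob, like knob1 (None when absent).
- knob7: Another knob, like knob1 (None when absent).
- knob8: Another knob, like knob1 (None when absent).
- knob9: Another knob, like knob1 (None when absent).
- knob10: Another knob, like knob1 (None when absent).
- brush1: One of the cleaning brushes (2 or 3 present, alike, 35 g), 165 mm long: round wooden handle 11 mm thick, from 130 mm up a 12 by 12 mm pale bristle head. Origin: centre of the handle's free end, z along the brush to the bristles. At first in a channel of the rest, sloping 45 deg, handle end at the toe, bristles up and towards the rest's +x; free of the board beyond 92 mm from the handle end.
- brush2: Another brush, like brush1 (None when absent).
- brush3: Another brush, like brush1 (None when absent).
- mug: White mug, 80 mm wide, 92 mm high, a bystander. Origin: centre of its underside.
- tin: Dark coffee tin, 80 mm wide, 105 mm high, a bystander. Origin: centre of its underside.
- mouse: White computer mouse, 105 by 60 by 25 mm, a bystander. Origin: centre of its underside.

How it is judged (in metres and radians):
On the way, in this order (a step that is already met when the one before it is completed fails the run):
1. the basket is held over the drying tray with knobs in it (height (world z) of each of basket_lip, basket above 0.04 m and horizontal distance between basket_lip and tray below 0.2 m and ((height (world z) of knob1 above 0.05 m and distance between knob1 and basket below 0.08 m) or (height (world z) of knob2 above 0.05 m and distance between knob2 and basket below 0.08 m) or (height (world z) of knob3 above 0.05 m and distance between knob3 and basket below 0.08 m) or (height (world z) of knob4 above 0.05 m and distance between knob4 and basket below 0.08 m) or (height (world z) of knob5 above 0.05 m and distance between knob5 and basket below 0.08 m) or (height (world z) of knob6 above 0.05 m and distance between knob6 and basket below 0.08 m) or (height (world z) of knob7 above 0.05 m and distance between knob7 and basket below 0.08 m) or (height (world z) of knob8 above 0.05 m and distance between knob8 and basket below 0.08 m) or (height (world z) of knob9 above 0.05 m and distance between knob9 and basket below 0.08 m) or (height (world z) of knob10 above 0.05 m and distance between knob10 and basket below 0.08 m))), for 0.1 s.
2. every knob has left the basket while the basket is still held in the air over the tray (height (world z) of each of basket_lip, basket above 0.04 m and horizontal distance between basket_lip and tray below 0.2 m and height (world z) of each of knob1, knob2, knob3, knob4, knob5, knob6, knob7, knob8, knob9, knob10 below 0.035 m), for 0.1 s.
At the end, for the whole second after the job is handed in: Each knob rests on the tray floor inside the rim, none on another (centre under 21 mm above the tray's underside), one or more in each sixth; the basket hangs still on the hook, tilt under 0.5 rad; each brush stands in the holder, end within 20 mm of its underside, tilt under 0.4 rad (x of knob1 in the frame of tray between -0.1 and 0.1 m and y of knob1 in the frame of tray between -0.14 and 0.14 m and z of each of knob1, knob2, knob3, knob4, knob5, knob6, knob7, knob8, knob9, knob10 in the frame of tray below 0.021 m and linear speed of each of knob1, knob2, knob3, knob4, knob5, knob6, knob7, knob8, knob9, knob10 below 0.03 m/s and x of knob2 in the frame of tray between -0.1 and 0.1 m and y of knob2 in the frame of tray between -0.14 and 0.14 m and x of knob3 in the frame of tray between -0.1 and 0.1 m and y of knob3 in the frame of tray between -0.14 and 0.14 m and x of knob4 in the frame of tray between -0.1 and 0.1 m and y of knob4 in the frame of tray between -0.14 and 0.14 m and x of knob5 in the frame of tray between -0.1 and 0.1 m and y of knob5 in the frame of tray between -0.14 and 0.14 m and x of knob6 in the frame of tray between -0.1 and 0.1 m and y of knob6 in the frame of tray between -0.14 and 0.14 m and x of knob7 in the frame of tray between -0.1 and 0.1 m and y of knob7 in the frame of tray between -0.14 and 0.14 m and x of knob8 in the frame of tray between -0.1 and 0.1 m and y of knob8 in the frame of tray between -0.14 and 0.14 m and x of knob9 in the frame of tray between -0.1 and 0.1 m and y of knob9 in the frame of tray between -0.14 and 0.14 m and x of knob10 in the frame of tray between -0.1 and 0.1 m and y of knob10 in the frame of tray between -0.14 and 0.14 m and ((x of knob1 in the frame of tray below 0 m and y of knob1 in the frame of tray below -0.0466667 m) or (x of knob2 in the frame of tray below 0 m and y of knob2 in the frame of tray below -0.0466667 m) or (x of knob3 in the frame of tray below 0 m and y of knob3 in the frame of tray below -0.0466667 m) or (x of knob4 in the frame of tray below 0 m and y of knob4 in the frame of tray below -0.0466667 m) or (x of knob5 in the frame of tray below 0 m and y of knob5 in the frame of tray below -0.0466667 m) or (x of knob6 in the frame of tray below 0 m and y of knob6 in the frame of tray below -0.0466667 m) or (x of knob7 in the frame of tray below 0 m and y of knob7 in the frame of tray below -0.0466667 m) or (x of knob8 in the frame of tray below 0 m and y of knob8 in the frame of tray below -0.0466667 m) or (x of knob9 in the frame of tray below 0 m and y of knob9 in the frame of tray below -0.0466667 m) or (x of knob10 in the frame of tray below 0 m and y of knob10 in the frame of tray below -0.0466667 m)) and ((x of knob1 in the frame of tray below 0 m and y of knob1 in the frame of tray between -0.0466667 and 0.0466667 m) or (x of knob2 in the frame of tray below 0 m and y of knob2 in the frame of tray between -0.0466667 and 0.0466667 m) or (x of knob3 in the frame of tray below 0 m and y of knob3 in the frame of tray between -0.0466667 and 0.0466667 m) or (x of knob4 in the frame of tray below 0 m and y of knob4 in the frame of tray between -0.0466667 and 0.0466667 m) or (x of knob5 in the frame of tray below 0 m and y of knob5 in the frame of tray between -0.0466667 and 0.0466667 m) or (x of knob6 in the frame of tray below 0 m and y of knob6 in the frame of tray between -0.0466667 and 0.0466667 m) or (x of knob7 in the frame of tray below 0 m and y of knob7 in the frame of tray between -0.0466667 and 0.0466667 m) or (x of knob8 in the frame of tray below 0 m and y of knob8 in the frame of tray between -0.0466667 and 0.0466667 m) or (x of knob9 in the frame of tray below 0 m and y of knob9 in the frame of tray between -0.0466667 and 0.0466667 m) or (x of knob10 in the frame of tray below 0 m and y of knob10 in the frame of tray between -0.0466667 and 0.0466667 m)) and ((x of knob1 in the frame of tray below 0 m and y of knob1 in the frame of tray above 0.0466667 m) or (x of knob2 in the frame of tray below 0 m and y of knob2 in the frame of tray above 0.0466667 m) or (x of knob3 in the frame of tray below 0 m and y of knob3 in the frame of tray above 0.0466667 m) or (x of knob4 in the frame of tray below 0 m and y of knob4 in the frame of tray above 0.0466667 m) or (x of knob5 in the frame of tray below 0 m and y of knob5 in the frame of tray above 0.0466667 m) or (x of knob6 in the frame of tray below 0 m and y of knob6 in the frame of tray above 0.0466667 m) or (x of knob7 in the frame of tray below 0 m and y of knob7 in the frame of tray above 0.0466667 m) or (x of knob8 in the frame of tray below 0 m and y of knob8 in the frame of tray above 0.0466667 m) or (x of knob9 in the frame of tray below 0 m and y of knob9 in the frame of tray above 0.0466667 m) or (x of knob10 in the frame of tray below 0 m and y of knob10 in the frame of tray above 0.0466667 m)) and ((x of knob1 in the frame of tray above 0 m and y of knob1 in the frame of tray below -0.0466667 m) or (x of knob2 in the frame of tray above 0 m and y of knob2 in the frame of tray below -0.0466667 m) or (x of knob3 in the frame of tray above 0 m and y of knob3 in the frame of tray below -0.0466667 m) or (x of knob4 in the frame of tray above 0 m and y of knob4 in the frame of tray below -0.0466667 m) or (x of knob5 in the frame of tray above 0 m and y of knob5 in the frame of tray below -0.0466667 m) or (x of knob6 in the frame of tray above 0 m and y of knob6 in the frame of tray below -0.0466667 m) or (x of knob7 in the frame of tray above 0 m and y of knob7 in the frame of tray below -0.0466667 m) or (x of knob8 in the frame of tray above 0 m and y of knob8 in the frame of tray below -0.0466667 m) or (x of knob9 in the frame of tray above 0 m and y of knob9 in the frame of tray below -0.0466667 m) or (x of knob10 in the frame of tray above 0 m and y of knob10 in the frame of tray below -0.0466667 m)) and ((x of knob1 in the frame of tray above 0 m and y of knob1 in the frame of tray between -0.0466667 and 0.0466667 m) or (x of knob2 in the frame of tray above 0 m and y of knob2 in the frame of tray between -0.0466667 and 0.0466667 m) or (x of knob3 in the frame of tray above 0 m and y of knob3 in the frame of tray between -0.0466667 and 0.0466667 m) or (x of knob4 in the frame of tray above 0 m and y of knob4 in the frame of tray between -0.0466667 and 0.0466667 m) or (x of knob5 in the frame of tray above 0 m and y of knob5 in the frame of tray between -0.0466667 and 0.0466667 m) or (x of knob6 in the frame of tray above 0 m and y of knob6 in the frame of tray between -0.0466667 and 0.0466667 m) or (x of knob7 in the frame of tray above 0 m and y of knob7 in the frame of tray between -0.0466667 and 0.0466667 m) or (x of knob8 in the frame of tray above 0 m and y of knob8 in the frame of tray between -0.0466667 and 0.0466667 m) or (x of knob9 in the frame of tray above 0 m and y of knob9 in the frame of tray between -0.0466667 and 0.0466667 m) or (x of knob10 in the frame of tray above 0 m and y of knob10 in the frame of tray between -0.0466667 and 0.0466667 m)) and ((x of knob1 in the frame of tray above 0 m and y of knob1 in the frame of tray above 0.0466667 m) or (x of knob2 in the frame of tray above 0 m and y of knob2 in the frame of tray above 0.0466667 m) or (x of knob3 in the frame of tray above 0 m and y of knob3 in the frame of tray above 0.0466667 m) or (x of knob4 in the frame of tray above 0 m and y of knob4 in the frame of tray above 0.0466667 m) or (x of knob5 in the frame of tray above 0 m and y of knob5 in the frame of tray above 0.0466667 m) or (x of knob6 in the frame of tray above 0 m and y of knob6 in the frame of tray above 0.0466667 m) or (x of knob7 in the frame of tray above 0 m and y of knob7 in the frame of tray above 0.0466667 m) or (x of knob8 in the frame of tray above 0 m and y of knob8 in the frame of tray above 0.0466667 m) or (x of knob9 in the frame of tray above 0 m and y of knob9 in the frame of tray above 0.0466667 m) or (x of knob10 in the frame of tray above 0 m and y of knob10 in the frame of tray above 0.0466667 m)) and x of basket_bar in the frame of stand between -0.125 and 0 m and y of basket_bar in the frame of stand between -0.045 and 0.045 m and z of basket_bar in the frame of stand between 0.19 and 0.215 m and contact force between basket and stand above 0.5 N and height (world z) of basket above 0.05 m and angle between basket's own z axis and vertical below 0.5 rad and linear speed of each of basket, brush1, brush2, brush3 below 0.05 m/s and x of brush1 in the frame of holder between -0.055 and 0.055 m and y of brush1 in the frame of holder between -0.018 and 0.018 m and z of each of brush1, brush2, brush3 in the frame of holder below 0.02 m and angle between each of brush1, brush2, brush3's own z axis and vertical below 0.4 rad and x of brush2 in the frame of holder between -0.055 and 0.055 m and y of brush2 in the frame of holder between -0.018 and 0.018 m and x of brush3 in the frame of holder between -0.055 and 0.055 m and y of brush3 in the frame of holder between -0.018 and 0.018 m); the robot touches nothing.
It fails at once if the mug is shoved more than 3 cm or tipped over (distance of mug from where it was at the start of the episode above 0.03 m or angle between mug's own z axis and vertical above 0.35 rad).
It fails at once if the coffee tin is shoved more than 3 cm or tipped over (distance of tin from where it was at the start of the episode above 0.03 m or angle between tin's own z axis and vertical above 0.35 rad).
It fails at once if the computer mouse is shoved more than 3 cm or tipped over (distance of mouse from where it was at the start of the episode above 0.03 m or angle between mouse's own z axis and vertical above 0.35 rad).
Of knob1, knob2, knob3, knob4, knob5, knob6, knob7, knob8, knob9, knob10 only 7 to 10 are there at a start; the rules pass over those that are not, and their reading is None.
Of brush1, brush2, brush3 only 2 to 3 are there at a start; the rules pass over those that are not, and their reading is None.
At some moment in a run one of knob1, knob2, knob3, knob4, knob5, knob6, knob7, knob8, knob9, knob10 may be knocked a few centimetres aside while the robot is not near it.
It also fails if it takes over 200 s, if anything falls off the work surface, if the arm or the gripper's body presses on something with over 40 N, if the wrist force passes 120 N, or if a joint passes its speed limit or range.

## Robot

A 6-joint arm with a two-finger parallel gripper is mounted at the origin on the work surface. World frame = base frame: x ahead of the robot, y to its left, z up, the work surface at z = 0. Lengths are in m, angles in degrees, forces in N, time in s.
With the tool pointing down it reaches from about 0.3 to 0.75 m from the base axis. Payload 8.5 kg.
Tool frame: the origin (TCP) lies midway between the tips of the shut fingers; the grasp point (between the pads) lies 19 mm behind it; z points along the fingers, y is the line along which they close (so a half turn about z gives the same grasp; the last joint's range is limited). The gripper opens to 85 mm and grips with 20 to 120 N. Pads are 22 mm wide; open, the fingers measure 114 mm over their backs; the gripper's body (76 mm by 85 mm) begins 54 mm behind the grasp point. The pads swing forward as they close: fully open they stand 13 mm farther back than shut.
Start: joints at [60.258, 21.807, 74.336, -0, 83.858, -12.336], TCP at [0.165, 0.525, 0.231] pointing down, gripper open.
Joint ranges: [-178.18, 178.18], [-50.72, 133.34], [12.68, 142.11], [-81.47, 261.47], [9.98, 163.14], [-165.26, 165.26]. Speed limits (degrees/s): [136.94, 136.94, 180, 180, 180, 180].

## Interface

Orientations are given as a 3x3 rotation matrix whose columns are the frame's x, y, z axes.
In Python, from rig import observe, optics, order, spotter gives the robot as it stands.
- The arm moves only by the tool move_arm, never from a script. Its argument "series" is text: rows parted by semicolons, each of 5 numbers parted by spaces: the shift along the tool's x, y, z in cm, then the turn about the tool's z in degrees, then the opening, from -1 (shut) to 1 (fully open). A call has 1 to 8 rows; each row is the pose to reach, as a shift and turn from the pose commanded when the call began, along the tool's axes at that moment; what a row does not reach only later rows make up. A row lasts 1/8 s, in which the tool goes at most 62.5 mm and 10.7 degrees, less where a joint would pass 70% of its speed; a pose out of reach is approached as far as the arm can. A call with a gripper value outside its range is refused whole. The fingers move at their own pace and stop on an object; "force" is the grip in N (left out, the last holds). Time passes only in rows, so rows that repeat a pose let the fingers close. It gives the time, the measured TCP pose, the force, the opening and the grip force at its end, in the units of the state.
- observe(): the state, without advancing time (a new reading comes with each control period).
- optics.get_image(name): name is "side" or "top" or "wrist"; returns a dict with "pixels" (400x640x3 uint8, blue, green, red), "camera_matrix" (3x3 intrinsics, pixels), "rvec" (rotation vector, rad) and "tvec" (3), from world to camera coordinates, as OpenCV has them. Camera axes: x right, y down, z forward; pixel columns grow to the right and rows downward; lengths in m; the calibration is good to about 2 mm. A picture is of the moment at which its call begins. There is no depth.
- order.close_job(): hands the job in; it is judged then, once.
Trained networks look in the newest picture that a camera, given by its name, has taken for a name from the list of things; names that differ only in an ending like _2 or _b are one class to them, and where a whole thing is asked for, a point or a joint stands for the part that bears it (a point fixed in the world has none). Each returns a list of dicts, best first, with "score" (0 to 1); they miss things now and then, are a little off and sometimes report something else, mostly with a low value. They report only what shows in the picture. A call takes as long as a camera call.
- spotter.find_in(thing, camera): "point" ([x, y, z] in m, in world coordinates, good to about 4 mm: the middle of the surface that is visible of it).
- spotter.cut_out(thing, camera): "pixels" (400x640 bool, what is visible of it).
- spotter.mark_of(thing, camera): "point" ([x, y, z] in m, in world coordinates, good to about 4 mm: a listed point, or the origin of a listed thing).
The state is a dict: "time_s": time; "q": joint angles; "qvel": joint speeds; "joint_efforts": joint torques, N m; "position": TCP position; "tool_rot": TCP orientation; "ft_force": force on the tool from outside, world axes, zero at the start; "wrist_torque": the same for the moment, N m; "grip_width": finger opening in m; "gripper_force": force on a finger pad.
Only numpy, scipy, OpenCV 4.12 (cv2) and the standard library are available. Lean on these libraries where they do the work, as an engineer would, in place of code of your own. Each camera call takes 0.05 s, during which the arm holds its last target. There are 200 camera calls.

## Working session

There is one attempt and no reset: what is moved stays moved. The work goes in short steps, Python scripts to look and compute and a tool call to move; the robot and the scene stay as the last step left them, time stands still between calls to the robot, and variables do not carry over. Pictures are saved under pics/ and viewed, at most 14 in all, crops included, and the job is handed in when it is done.

Besides the shell and the picture viewer there is one more tool, called after "Request:" as name(argument=value, ...) on one line, values as JSON. move_arm: Moves the arm, as the interface text tells. Its arguments: {"type":"object","properties":{"series":{"type":"string"},"force":{"type":"number"}},"required":["series"]}

```bash
ls; mkdir -p pics
cat > h.py <<'E'
import numpy as np, cv2, sys
from rig import observe, optics, order, spotter
def save(cam,fn,crop=None,scale=1):
    d=optics.get_image(cam); im=np.array(d["pixels"])
    if crop: im=im[crop[1]:crop[3],crop[0]:crop[2]]
    if scale!=1: im=cv2.resize(im,None,fx=scale,fy=scale,interpolation=cv2.INTER_CUBIC)
    cv2.imwrite("pics/"+fn,im); return d
def proj(d,P):
    p,_=cv2.projectPoints(np.array(P,float).reshape(-1,3),np.array(d["rvec"],float),np.array(d["tvec"],float),np.array(d["camera_matrix"],float),None); return p.reshape(-1,2)
def ray(d,uv):
    R=cv2.Rodrigues(np.array(d["rvec"],float))[0]; t=np.array(d["tvec"],float).ravel()
    c=-R.T@t; v=R.T@np.linalg.inv(np.array(d["camera_matrix"]))@np.array([uv[0],uv[1],1.]); return c,v/np.linalg.norm(v)
def onz(d,uv,z):
    c,v=ray(d,uv); return c+v*(z-c[2])/v[2]
E
python3 - <<'E'
from h import *
for c in ("top","side"): save(c,c+"1.png")
s=observe(); print(s["time_s"],s["position"],np.round(s["tool_rot"],3).tolist())
for t in ["tray","basket","basket_bar","basket_lip","stand","hook_seat","rest","holder","knob1","brush1","mug","tin","mouse"]:
    for c in ("top","side"):
        r=spotter.mark_of(t,c); print(t,c,[(round(x["score"],2),np.round(x["point"],3).tolist()) for x in r[:10]])
E
```

```text
pics
0.1 [0.16438774 0.52457792 0.23077492] [[-0.954, 0.299, -0.001], [0.299, 0.954, -0.001], [0.0, -0.001, -1.0]]
tray top [(0.73, [0.802, 0.088, -0.001]), (0.64, [0.496, 0.008, -0.002]), (0.64, [0.418, 0.291, 0.013])]
tray side [(0.57, [0.781, -0.09, 0.002])]
basket top [(0.93, [0.418, 0.343, 0.002])]
basket side [(0.59, [0.407, 0.362, 0.012]), (0.55, [0.418, 0.338, -0.002]), (0.51, [0.329, -0.185, -0.0]), (0.28, [0.449, 0.333, 0.012])]
basket_bar top [(0.74, [0.422, 0.342, 0.1])]
basket_bar side [(0.87, [0.417, 0.341, 0.097])]
basket_lip top [(0.58, [0.388, 0.279, 0.011])]
basket_lip side [(0.82, [0.387, 0.282, 0.012])]
stand top [(0.72, [0.699, 0.252, -0.002]), (0.34, [0.437, 0.314, 0.017])]
stand side [(0.56, [0.707, 0.255, 0.004]), (0.28, [0.404, 0.362, 0.008])]
hook_seat top [(0.66, [0.655, 0.179, 0.19])]
hook_seat side [(0.87, [0.658, 0.177, 0.196])]
rest top [(0.97, [0.475, -0.379, 0.001])]
rest side [(0.75, [0.472, -0.383, -0.003]), (0.55, [0.406, 0.36, 0.01])]
holder top [(0.95, [0.656, -0.269, 0.002])]
holder side [(0.71, [0.656, -0.27, -0.004]), (0.62, [0.425, 0.293, 0.0
[... 529 characters left out ...]
[0.438, 0.369, 0.013]), (0.39, [0.426, 0.294, 0.012]), (0.39, [0.42, 0.384, 0.011])]
brush1 top [(0.83, [0.401, -0.403, 0.016]), (0.74, [0.462, -0.306, 0.021]), (0.69, [0.435, -0.356, 0.016]), (0.27, [0.473, -0.382, 0.001])]
brush1 side [(0.57, [0.434, -0.351, 0.016]), (0.52, [0.399, -0.405, 0.019]), (0.5, [0.463, -0.311, 0.02]), (0.17, [0.391, 0.341, 0.014])]
mug top [(0.7, [0.781, -0.088, 0.0]), (0.45, [0.404, 0.361, 0.012])]
mug side [(0.92, [0.778, -0.094, -0.002]), (0.48, [0.496, 0.009, 0.0])]
tin top [(0.78, [0.802, 0.089, -0.0]), (0.24, [0.382, 0.321, 0.014])]
tin side [(0.9, [0.806, 0.086, 0.0])]
mouse top [(0.91, [0.329, -0.184, -0.001])]
mouse side [(0.96, [0.329, -0.185, -0.001])]
```

View pics/top1.png

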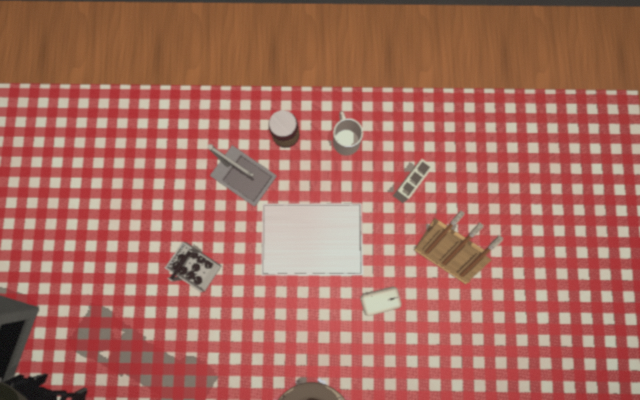

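View pics/side1.png

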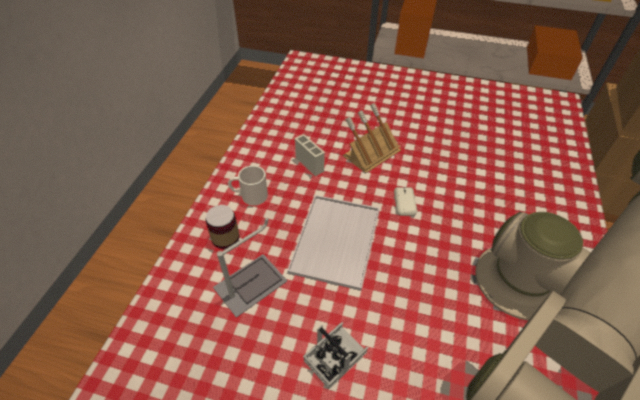

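The top view shows the tray at about (312,239), the basket with its black knobs at (192,267), and the stand's hook at (245,175). The holder is at (412,180) and the rest with 3 brushes at (455,250). There are 9 knobs, and the side view agrees. I'll move above the basket bar.

Request:
move_arm(series="-29.8 -9.9 7 9 1;-29.8 -9.9 7 9 1;-29.8 -9.9 7 9 1;-29.8 -9.9 7 9 1;-29.8 -9.9 7 9 1;-29.8 -9.9 7 9 1;-29.8 -9.9 7 9 1;-29.8 -9.9 7 9 1", force=100)

```text
time_s: 2.4
position: [0.4183, 0.3421, 0.1617]
tool_rot: [[-0.896, 0.443, 0.0], [0.443, 0.896, 0.0], [-0.0, 0.001, -1.0]]
ft_force: [0.1, -0.2, 0.5]
grip_width: 0.0856
gripper_force: 0.0
```

```bash
cat >> h.py <<'E'
def marks(t,c,n=3):
    return [(round(x["score"],2),np.round(x["point"],3).tolist()) for x in spotter.mark_of(t,c)[:n]]
def st():
    s=observe(); R=np.array(s["tool_rot"]); p=np.array(s["position"])
    print("t",s["time_s"],"p",np.round(p,4),"xyaw",round(float(np.degrees(np.arctan2(R[1,0],R[0,0]))),2),"ty",np.round(R[:,1],3),"w",s["grip_width"],"ft",np.round(s["ft_force"],1)); return p,R
def go(target,yyaw=None):
    "shift (cm) and turn(deg) in tool axes to get TCP to target with tool y at world yaw (mod 180)"
    p,R=st(); d=R.T@(np.array(target)-p)*100
    t=0
    if yyaw is not None:
        cur=np.degrees(np.arctan2(R[1,1],R[0,1])); t=-((yyaw-cur+90)%180-90)
    print("shift",np.round(d,2),"turn",round(float(t),1))
E
python3 - <<'E'
from h import *
st(); d=save("wrist","w1.png")
for t in ["basket_bar","basket_lip","basket"]:
    for c in("wrist","side"): print(t,c,marks(t,c))
E
```

```text
t 2.4 p [0.4183 0.3421 0.1617] xyaw 153.68 ty [0.443 0.896 0.001] w 0.0855679333385381 ft [ 0.1 -0.2  0.5]
basket_bar wrist [(0.63, [0.42, 0.341, 0.098])]
basket_bar side [(0.87, [0.417, 0.341, 0.097])]
basket_lip wrist [(0.8, [0.384, 0.281, 0.007])]
basket_lip side [(0.82, [0.387, 0.282, 0.012])]
basket wrist [(0.6, [0.42, 0.342, -0.001])]
basket side [(0.59, [0.407, 0.362, 0.012]), (0.55, [0.418, 0.338, -0.002]), (0.51, [0.329, -0.185, -0.0])]
```

View pics/w1.png

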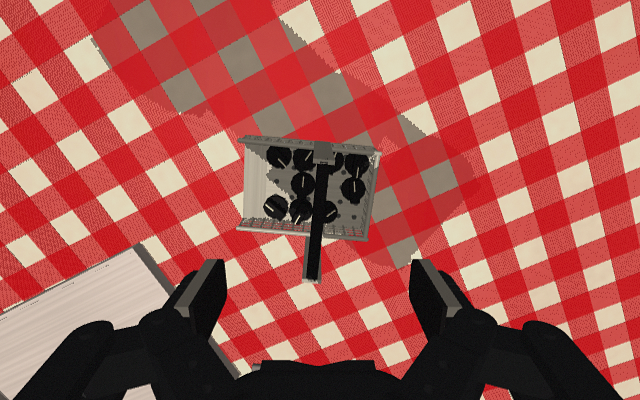

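The wrist view shows the basket bar running vertically at (316,220), the lip on the left at (240,185), and the basket turned about 4° from the tool. I'll descend and grip.

Request:
move_arm(series="0 0 4 3.5 1;0 0 8 3.5 1;0 0 8 3.5 1;0 0 8 3.5 -1;0 0 8 3.5 -1;0 0 8 3.5 -1;0 0 8 3.5 -1;0 0 8 3.5 -1", force=100)

```text
time_s: 3.75
position: [0.4195, 0.3413, 0.082]
tool_rot: [[-0.867, 0.499, 0.001], [0.499, 0.867, 0.001], [-0.001, 0.001, -1.0]]
ft_force: [-0.7, -0.5, 5.4]
grip_width: 0.0058
gripper_force: 98.1
```

Request:
move_arm(series="0 0 -1 0 -1;0 0 -2 0 -1;0 0 -4 0 -1;0 0 -6 0 -1;0 0 -8 0 -1;0 0 -8 0 -1", force=100)

```text
time_s: 4.5
position: [0.4198, 0.3415, 0.1628]
tool_rot: [[-0.867, 0.498, 0.003], [0.498, 0.867, 0.001], [-0.002, 0.003, -1.0]]
ft_force: [0.2, 0.2, -1.7]
grip_width: 0.0063
gripper_force: 97.7
```

Run:
```python
from h import *
st(); save("side","s2.png",(200,250,520,400),2)
for t in ["basket_bar","basket_lip","basket"]:
    for c in("wrist","side"): print(t,c,marks(t,c))
go([0.496,0.03,0.17],90)
```

```text
t 4.5 p [0.4198 0.3415 0.1628] xyaw 150.1 ty [0.498 0.867 0.003] w 0.006284762462888744 ft [ 0.2  0.2 -1.7]
basket_bar wrist [(0.63, [0.42, 0.341, 0.098])]
basket_bar side [(0.91, [0.418, 0.343, 0.181]), (0.5, [0.705, 0.253, 0.003]), (0.19, [0.439, 0.367, 0.093])]
basket_lip wrist [(0.8, [0.384, 0.281, 0.007])]
basket_lip side [(0.83, [0.384, 0.28, 0.092])]
basket wrist [(0.6, [0.42, 0.342, -0.001])]
basket side [(0.78, [0.42, 0.34, 0.079]), (0.45, [0.392, 0.341, 0.094])]
t 4.85 p [0.4191 0.3411 0.1607] xyaw 150.09 ty [ 0.499  0.867 -0.001] w 0.005963786553930236 ft [ 0.1  0.6 -2.3]
shift [-22.18 -23.13  -0.92] turn -29.9
```

View pics/s2.png

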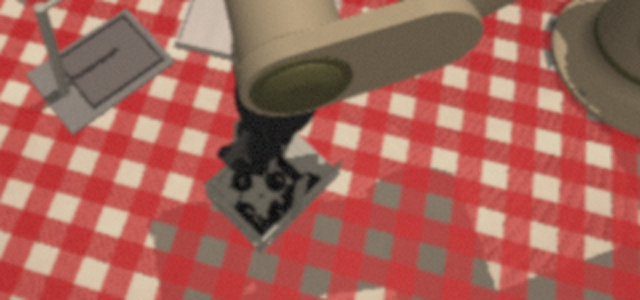

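Request:
move_arm(series="-1 -1.1 0 -1.5 -1;-3.1 -3.2 0 -5 -1;-6.6 -6.9 -0.2 -10 -1;-10.7 -11.2 -0.4 -15 -1;-14.9 -15.5 -0.6 -20 -1;-18.4 -19.1 -0.7 -25 -1;-20.9 -21.7 -0.9 -28 -1;-22.2 -23.1 -0.9 -30 -1", force=100)

```text
time_s: 5.85
position: [0.4969, 0.0284, 0.1702]
tool_rot: [[-1.0, -0.001, -0.0], [-0.001, 1.0, -0.0], [0.0, -0.0, -1.0]]
ft_force: [0.5, -0.1, -1.6]
grip_width: 0.0058
gripper_force: 97.8
```

Request:
move_arm(series="0 0 0 0 -1;0 0 1 0 -1")

```text
time_s: 6.1
position: [0.4966, 0.0308, 0.1602]
tool_rot: [[-1.0, -0.001, 0.001], [-0.001, 1.0, 0.0], [-0.001, 0.0, -1.0]]
ft_force: [0.1, 0.3, -2.1]
grip_width: 0.006
gripper_force: 97.8
```

Run:
```python
from h import *
st(); save("side","s3.png",(220,150,480,345),3)
for t in ["basket_bar","basket_lip","basket"]:
    print(t,marks(t,"side"))
print(marks("knob1","side",12))
```

```text
t 6.1 p [0.4966 0.0308 0.1602] xyaw -179.92 ty [-0.001  1.     0.   ] w 0.005981619836790547 ft [ 0.1  0.3 -2.1]
basket_bar [(0.56, [0.496, 0.031, 0.177])]
basket_lip [(0.81, [0.498, -0.04, 0.091])]
basket []
[(0.6, [0.471, 0.06, 0.089]), (0.53, [0.529, -0.004, 0.09]), (0.52, [0.471, 0.011, 0.094]), (0.51, [0.472, -0.009, 0.092]), (0.5, [0.495, 0.058, 0.093]), (0.49, [0.526, 0.021, 0.089]), (0.49, [0.494, 0.014, 0.091]), (0.47, [0.474, 0.037, 0.089]), (0.43, [0.52, 0.043, 0.087]), (0.39, [0.5, -0.042, 0.088])]
```

View pics/s3.png

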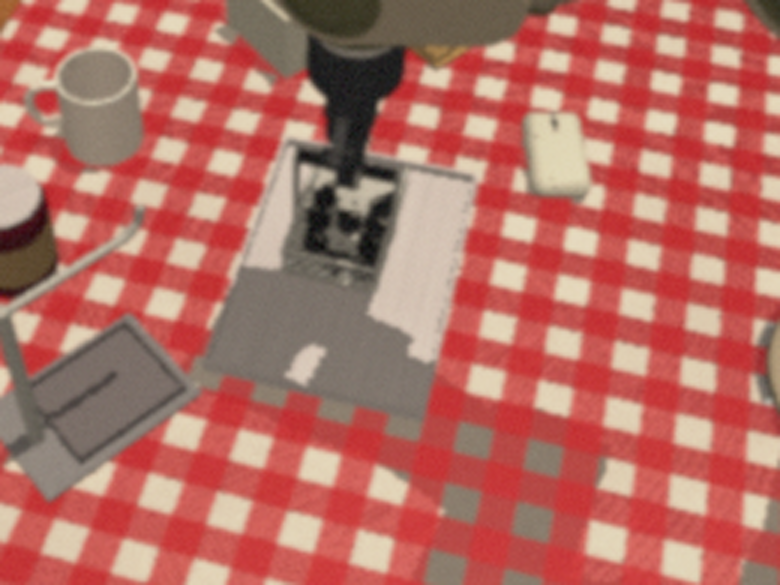

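The side view shows the basket over the tray, still loaded with 9 knobs. Step 1 is met, so I'll lower it and jerk it for the first pour.

Request:
move_arm(series="0 -1 2 0 -1;0 -2 4 0 -1;0 -2.5 5 0 -1;0 -2.5 5 0 -1")

```text
time_s: 6.85
position: [0.4965, 0.0053, 0.1101]
tool_rot: [[-1.0, -0.001, -0.001], [-0.001, 1.0, 0.0], [0.001, 0.0, -1.0]]
ft_force: [-0.5, -0.5, -2.4]
grip_width: 0.006
gripper_force: 97.8
```

Request:
move_arm(series="0 -1 0 0 -1;0 -3 0 0 -1;0 -5 0 0 -1;0 0 0 0 -1;0 1 0 0 -1;0 1 0 0 -1;0 1 0 0 -1", force=100)

```text
time_s: 7.72
position: [0.4968, 0.0146, 0.1106]
tool_rot: [[-1.0, -0.001, 0.001], [-0.001, 1.0, -0.0], [-0.001, -0.0, -1.0]]
ft_force: [-0.9, -0.1, -3.1]
grip_width: 0.006
gripper_force: 98.0
```

```bash
cat >> h.py <<'E'
def knobs(cams=("side",)):
    for c in cams:
        for s,p in sorted(marks("knob1",c,14),key=lambda r:r[1][1]):
            d=np.array(p)-np.array([.496,.008,0]); print(c,s,p,"tray",np.round(d[:2],3))
E
python3 - <<'E'
from h import *
st(); optics.get_image("side"); knobs(); print(marks("basket_lip","side"))
E
```

```text
t 7.725 p [0.4968 0.0146 0.1106] xyaw -179.92 ty [-0.001  1.    -0.   ] w 0.0059599814117367485 ft [-0.9 -0.1 -3.1]
side 0.4 [0.531, -0.039, 0.039] tray [ 0.035 -0.047]
side 0.5 [0.497, -0.022, 0.041] tray [ 0.001 -0.03 ]
side 0.48 [0.476, -0.021, 0.044] tray [-0.02  -0.029]
side 0.63 [0.525, -0.014, 0.039] tray [ 0.029 -0.022]
side 0.37 [0.477, 0.003, 0.042] tray [-0.019 -0.005]
side 0.55 [0.516, 0.007, 0.04] tray [ 0.02  -0.001]
side 0.49 [0.474, 0.028, 0.039] tray [-0.022  0.02 ]
[(0.9, [0.5, -0.058, 0.038])]
```

Request:
move_arm(series="0 -1 0 0 -1;0 -3 0 0 -1;0 -6 0 0 -1;0 0 0 0 -1;0 1 0 0 -1;0 1 0 0 -1;0 1 0 0 -1", force=100)

```text
time_s: 8.75
position: [0.4967, 0.0245, 0.1104]
tool_rot: [[-1.0, -0.001, 0.0], [-0.001, 1.0, -0.0], [-0.0, -0.0, -1.0]]
ft_force: [0.2, -0.8, -2.1]
grip_width: 0.0065
gripper_force: 98.2
```

Run:
```python
from h import *
st(); save("side","s4.png",(280,180,400,300),5); optics.get_image("top"); knobs(("side","top")); print(marks("basket_lip","side"))
```

```text
t 8.75 p [0.4967 0.0245 0.1104] xyaw -179.92 ty [-0.001  1.    -0.   ] w 0.006467848432013529 ft [ 0.2 -0.8 -2.1]
side 0.6 [0.474, -0.114, 0.01] tray [-0.022 -0.122]
side 0.58 [0.475, -0.024, 0.04] tray [-0.021 -0.032]
side 0.37 [0.496, -0.016, 0.041] tray [ 0.    -0.024]
side 0.49 [0.473, -0.005, 0.038] tray [-0.023 -0.013]
top 0.49 [0.476, -0.111, 0.011] tray [-0.02  -0.119]
top 0.59 [0.53, -0.104, 0.009] tray [ 0.034 -0.112]
[(0.69, [0.498, -0.045, 0.037])]
```

View pics/s4.png

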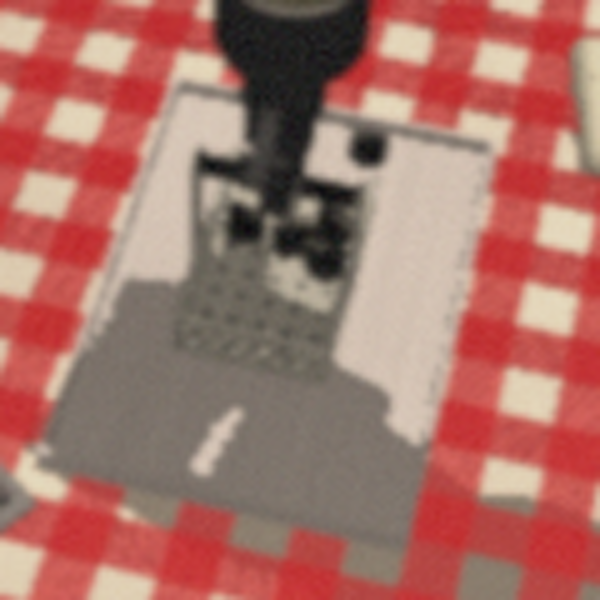

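The first pour went well: two knobs lie in the −y third, one in each column. I'll move back for the middle third.

Request:
move_arm(series="0 0.5 0 0 -1;0 1.8 0 0 -1;0 3.6 0 0 -1;0 5.6 0 0 -1;0 7.4 0 0 -1;0 8.8 0 0 -1;0 9.6 0 0 -1;0 10 0 0 -1")

```text
time_s: 10.0
position: [0.4964, 0.1256, 0.1103]
tool_rot: [[-1.0, -0.002, -0.0], [-0.002, 1.0, -0.0], [0.0, -0.0, -1.0]]
ft_force: [0.1, 0.4, -2.0]
grip_width: 0.0055
gripper_force: 98.2
```

Request:
move_arm(series="0 -1 0 0 -1;0 -3 0 0 -1;0 -6 0 0 -1;0 0 0 0 -1;0 1 0 0 -1;0 1 0 0 -1;0 1 0 0 -1", force=100)

```text
time_s: 10.88
position: [0.4964, 0.1344, 0.1103]
tool_rot: [[-1.0, -0.001, -0.0], [-0.001, 1.0, -0.0], [0.0, -0.0, -1.0]]
ft_force: [-0.6, -0.1, -2.4]
grip_width: 0.0063
gripper_force: 98.3
```

Run:
```python
from h import *
st(); optics.get_image("side"); optics.get_image("top"); knobs(("side","top")); print(marks("basket_lip","side"))
```

```text
t 10.875 p [0.4964 0.1344 0.1103] xyaw -179.93 ty [-0.001  1.    -0.   ] w 0.006258059332459185 ft [-0.6 -0.1 -2.4]
side 0.44 [0.473, -0.051, 0.016] tray [-0.023 -0.059]
side 0.62 [0.484, 0.035, 0.01] tray [-0.012  0.027]
side 0.44 [0.474, 0.095, 0.036] tray [-0.022  0.087]
top 0.43 [0.327, -0.184, -0.003] tray [-0.169 -0.192]
top 0.46 [0.476, -0.111, 0.009] tray [-0.02  -0.119]
top 0.43 [0.526, -0.099, 0.012] tray [ 0.03  -0.107]
top 0.64 [0.524, -0.055, 0.016] tray [ 0.028 -0.063]
top 0.43 [0.475, -0.051, 0.014] tray [-0.021 -0.059]
top 0.48 [0.478, 0.035, 0.014] tray [-0.018  0.027]
top 0.51 [0.53, 0.058, 0.01] tray [0.034 0.05 ]
top 0.52 [0.5, 0.063, 0.016] tray [0.004 0.055]
top 0.51 [0.477, 0.097, 0.041] tray [-0.019  0.089]
[(0.57, [0.5, 0.064, 0.037]), (0.44, [0.482, 0.034, 0.013]), (0.24, [0.331, -0.183, -0.001])]
```

Run:
```python
from h import *
save("top","t5.png",(250,195,375,285),6)
```

```text
(no output)
```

View pics/t5.png

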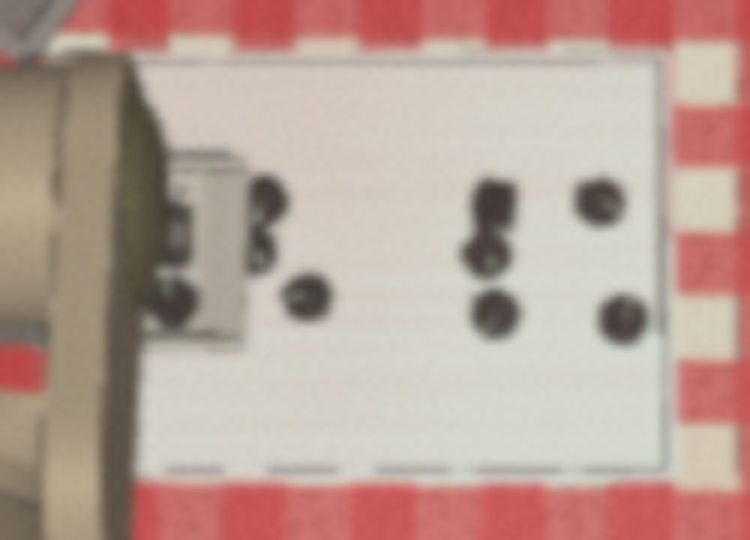

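The top crop shows 8 knobs on the tray and 2 still in the basket, near (180,300) and (180,230), so there are 10 in all. I'll pour the last two in the +y third.

Request:
move_arm(series="0 0.5 0 0 -1;0 1.5 0 0 -1;0 3 0 0 -1;0 4.5 0 0 -1;0 6 0 0 -1;0 7.2 0 0 -1;0 8 0 0 -1;0 8.5 0 0 -1")

```text
time_s: 12.18
position: [0.4962, 0.2207, 0.1103]
tool_rot: [[-1.0, -0.002, -0.0], [-0.002, 1.0, -0.0], [0.0, -0.0, -1.0]]
ft_force: [0.1, -0.8, -1.3]
grip_width: 0.0059
gripper_force: 98.3
```

Request:
move_arm(series="0 -1 0 0 -1;0 -3 0 0 -1;0 -6 0 0 -1;0 0 0 0 -1;0 1 0 0 -1;0 1 0 0 -1;0 1 0 0 -1", force=100)

```text
time_s: 13.05
position: [0.4962, 0.2293, 0.1103]
tool_rot: [[-1.0, -0.001, -0.0], [-0.001, 1.0, -0.0], [0.0, -0.0, -1.0]]
ft_force: [0.4, -0.8, -2.0]
grip_width: 0.0057
gripper_force: 98.4
```

Run:
```python
from h import *
st(); save("top","t6.png",(210,195,375,285),4);optics.get_image("side"); knobs(("side","top")); print(marks("basket_lip","side"))
```

```text
t 13.05 p [0.4962 0.2293 0.1103] xyaw -179.94 ty [-0.001  1.    -0.   ] w 0.0057430310550790654 ft [ 0.4 -0.8 -2. ]
side 0.56 [0.486, 0.119, 0.01] tray [-0.01   0.111]
top 0.55 [0.477, -0.111, 0.011] tray [-0.019 -0.119]
top 0.51 [0.527, -0.1, 0.01] tray [ 0.031 -0.108]
top 0.5 [0.525, -0.053, 0.015] tray [ 0.029 -0.061]
top 0.47 [0.479, -0.052, 0.012] tray [-0.017 -0.06 ]
top 0.45 [0.502, -0.046, 0.008] tray [ 0.006 -0.054]
top 0.63 [0.479, 0.035, 0.012] tray [-0.017  0.027]
top 0.43 [0.501, 0.062, 0.016] tray [0.005 0.054]
top 0.45 [0.486, 0.12, 0.015] tray [-0.01   0.112]
[(0.93, [0.501, 0.156, 0.036])]
```

View pics/t6.png

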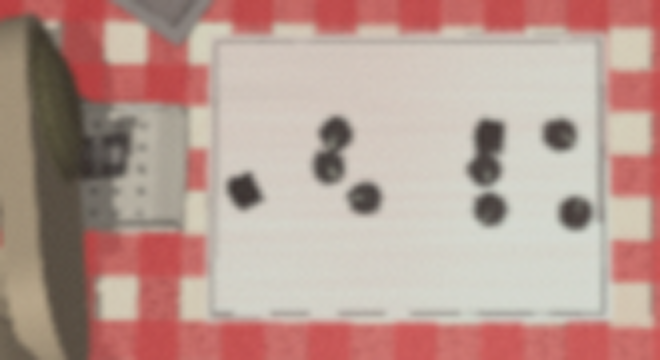

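Nine knobs are on the tray and one may still be in the basket, so I'll jerk again.

Request:
move_arm(series="0 -2 0 0 -1;0 -4 0 0 -1;0 -7 0 0 -1;0 -1 0 0 -1;0 -1 0 0 -1;0 -1 0 0 -1", force=100)

```text
time_s: 14.05
position: [0.4961, 0.2195, 0.1103]
tool_rot: [[-1.0, -0.002, -0.0], [-0.002, 1.0, -0.0], [0.0, -0.0, -1.0]]
ft_force: [0.1, -0.8, -1.3]
grip_width: 0.006
gripper_force: 98.4
```

Run:
```python
from h import *
st(); a=save("wrist","w6.png",(120,80,500,330),1)["pixels"]; b=save("top","t6b.png",(210,195,375,285),2.3)["pixels"]
A=cv2.imread("pics/w6.png");B=cv2.imread("pics/t6b.png");B=cv2.resize(B,(A.shape[1],int(B.shape[0]*A.shape[1]/B.shape[1])));cv2.imwrite("pics/c6.png",np.vstack([A,B]))
optics.get_image("side"); knobs(("side","wrist","top"))
```

```text
t 14.05 p [0.4961 0.2195 0.1103] xyaw -179.89 ty [-0.002  1.    -0.   ] w 0.005995772151957015 ft [ 0.1 -0.8 -1.3]
side 0.47 [0.48, 0.036, 0.009] tray [-0.016  0.028]
side 0.47 [0.485, 0.118, 0.011] tray [-0.011  0.11 ]
wrist 0.96 [0.477, 0.034, 0.012] tray [-0.019  0.026]
wrist 0.9 [0.528, 0.058, 0.01] tray [0.032 0.05 ]
wrist 0.88 [0.503, 0.065, 0.01] tray [0.007 0.057]
wrist 0.91 [0.487, 0.121, 0.012] tray [-0.009  0.113]
wrist 0.33 [0.498, 0.219, 0.028] tray [0.002 0.211]
top 0.61 [0.474, -0.11, 0.01] tray [-0.022 -0.118]
top 0.54 [0.527, -0.102, 0.007] tray [ 0.031 -0.11 ]
top 0.52 [0.477, -0.054, 0.012] tray [-0.019 -0.062]
top 0.4 [0.526, -0.049, 0.017] tray [ 0.03  -0.057]
top 0.5 [0.501, -0.045, 0.011] tray [ 0.005 -0.053]
top 0.4 [0.479, 0.034, 0.014] tray [-0.017  0.026]
top 0.57 [0.528, 0.058, 0.011] tray [0.032 0.05 ]
top 0.5 [0.503, 0.064, 0.015] tray [0.007 0.056]
top 0.55 [0.488, 0.12, 0.011] tray [-0.008  0.112]
```

View pics/c6.png

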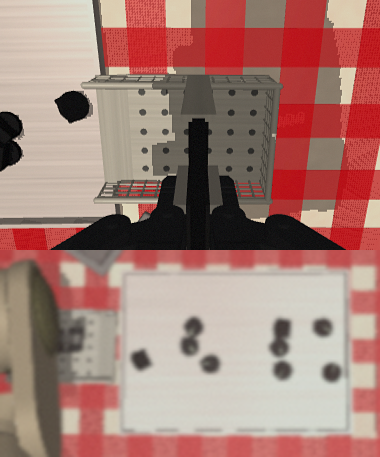

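The wrist view shows the basket empty. All 9 knobs lie on the tray, and I'll fix a few of them later. Next I lift for step 2, then set the basket down at the hook's yaw and regrip the bar off-centre so the hook arm clears the fingers.

Request:
move_arm(series="0 0 -3 0 -1;0 0 -5 0 -1;0 0 -5 0 -1;0 0 -5 0 -1;1.5 4 -5 8 -1;3 8 -5 16 -1;4.6 11 -3 24 -1;4.6 11 -1 32 -1", force=100)

```text
time_s: 15.35
position: [0.4484, 0.3318, 0.1187]
tool_rot: [[-0.848, 0.53, -0.002], [0.53, 0.848, -0.0], [0.001, -0.001, -1.0]]
ft_force: [0.9, 0.2, -1.7]
grip_width: 0.0059
gripper_force: 98.4
```

Run:
```python
from h import *
for c in ("top","side"):
    optics.get_image(c)
    for t in ("stand","hook_seat"): print(t,c,marks(t,c))
go([.45,.33,.083],58)
```

```text
stand top [(0.95, [0.701, 0.253, -0.001])]
hook_seat top [(0.74, [0.655, 0.178, 0.193]), (0.24, [0.476, -0.051, 0.012])]
stand side [(0.72, [0.805, 0.086, 0.002]), (0.61, [0.708, 0.253, 0.003]), (0.19, [0.402, -0.406, 0.018])]
hook_seat side [(0.62, [0.659, 0.181, 0.192])]
t 15.65 p [0.4506 0.33   0.1208] xyaw 148.18 ty [0.527 0.85  0.001] w 0.006112935285642882 ft [ 0.4  0.6 -1.4]
shift [ 0.05 -0.03  3.78] turn 0.2
```

Request:
move_arm(series="0 0 2 0 -1;0 0 3.4 0 -1;0 0 3.8 0 -1;0 0 3.8 0 -1;0 0 3.8 0 0;0 0 3.8 0 0;0 0 3.8 0 0")

```text
time_s: 16.52
position: [0.4502, 0.3302, 0.0825]
tool_rot: [[-0.849, 0.528, 0.0], [0.528, 0.849, 0.0], [-0.0, 0.0, -1.0]]
ft_force: [-0.5, 0.3, -0.3]
grip_width: 0.0426
gripper_force: 0.0
```

Request:
move_arm(series="0 0 -3 0 0;0 0 -5 0 0;2.6 0 -5 0 0;2.6 0 -2 0 0;2.6 0 0 0 0;2.6 0 0 0 -1;2.6 0 0 0 -1;2.6 0 0 0 -1", force=100)

```text
time_s: 17.52
position: [0.4283, 0.3442, 0.0832]
tool_rot: [[-0.849, 0.529, 0.001], [0.529, 0.849, 0.001], [-0.001, 0.001, -1.0]]
ft_force: [0.8, 1.5, 0.8]
grip_width: 0.006
gripper_force: 98.0
```

Request:
move_arm(series="0 0 0 0 -1;0 0 0 0 -1;0 0 -3 0 -1;0 0 -7 0 -1;0 0 -12 0 -1;0 0 -13 0 -1;0 0 -13 0 -1", force=100)

```text
time_s: 18.4
position: [0.4278, 0.3438, 0.212]
tool_rot: [[-0.849, 0.529, -0.0], [0.529, 0.849, -0.0], [0.0, -0.0, -1.0]]
ft_force: [-0.6, -0.1, -2.3]
grip_width: 0.0058
gripper_force: 98.0
```

Run:
```python
from h import *
d=save("side","s7.png",(200,190,440,370),2.5)
for t in ("basket_bar","basket_lip","basket","hook_seat"): print(t,marks(t,"side"))
st()
u=np.array([.527,.85,0]); v=np.array([-.85,.527,0]); S=np.array([.657,.1785,0])
for k,z in ((-.13,.209),(0,.209)): go(list((S+u*k+v*.026)[:2])+[z],58.2)
```

```text
basket_bar [(0.74, [0.45, 0.33, 0.227])]
basket_lip [(0.61, [0.414, 0.27, 0.141])]
basket [(0.73, [0.445, 0.327, 0.127])]
hook_seat [(0.67, [0.656, 0.18, 0.194])]
t 18.65 p [0.4276 0.3437 0.211 ] xyaw 148.09 ty [ 0.529  0.849 -0.002] w 0.006216300584730271 ft [-0.2  0.3 -0.6]
t 18.65 p [0.4276 0.3437 0.211 ] xyaw 148.09 ty [ 0.529  0.849 -0.002] w 0.006216300584730271 ft [-0.2  0.3 -0.6]
shift [-25.63 -14.91   0.2 ] turn -0.1
t 18.65 p [0.4276 0.3437 0.211 ] xyaw 148.09 ty [ 0.529  0.849 -0.002] w 0.006216300584730271 ft [-0.2  0.3 -0.6]
shift [-25.6   -1.91   0.17] turn -0.1
```

View pics/s7.png

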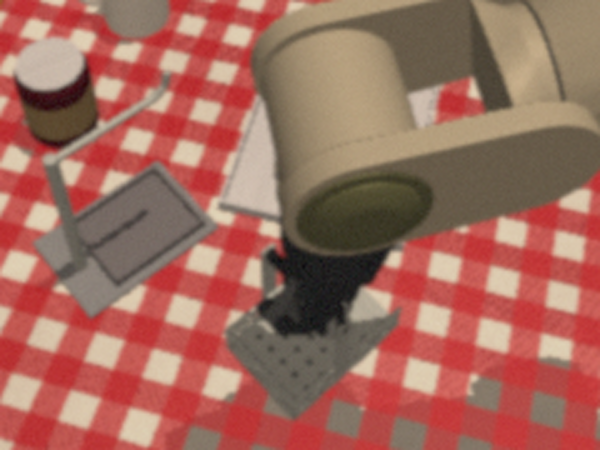

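The side view shows the basket held level off-centre, and the hook is free. I'll go round in front of the hook tip.

Request:
move_arm(series="0 -5 -0.2 0 -1;0 -10 -0.2 0 -1;-3 -14.9 -0.2 0 -1;-8 -14.9 -0.2 0 -1;-14 -14.9 -0.2 0 -1;-20 -14.9 -0.2 0 -1;-24 -14.9 -0.2 0 -1;-25.6 -14.9 -0.2 0 -1", force=100)

```text
time_s: 19.65
position: [0.5676, 0.0809, 0.213]
tool_rot: [[-0.848, 0.53, -0.002], [0.53, 0.848, 0.0], [0.002, -0.001, -1.0]]
ft_force: [-0.9, 0.7, -0.7]
grip_width: 0.0058
gripper_force: 98.1
```

Request:
move_arm(series="0 0 0 0 -1;0 0 0 0 -1")

```text
time_s: 19.9
position: [0.5654, 0.0831, 0.2144]
tool_rot: [[-0.849, 0.528, -0.001], [0.528, 0.849, 0.0], [0.001, -0.0, -1.0]]
ft_force: [-0.5, 1.0, -1.5]
grip_width: 0.0062
gripper_force: 98.1
```

Run:
```python
from h import *
save("side","s8.png",(200,150,360,310),3.7)
for c in("side","top"):
    optics.get_image(c)
    for t in ("basket_bar","basket_lip","basket","hook_seat"): print(t,marks(t,c))
u=np.array([.527,.85,0]); v=np.array([-.85,.527,0]); S=np.array([.657,.1785,0])
go(list((S+v*.026)[:2])+[.212],58.2)
```

```text
basket_bar [(0.9, [0.587, 0.07, 0.226])]
basket_lip [(0.6, [0.555, 0.008, 0.145])]
basket [(0.8, [0.587, 0.067, 0.131])]
hook_seat [(0.58, [0.658, 0.177, 0.194])]
basket_bar []
basket_lip [(0.56, [0.558, 0.007, 0.142])]
basket [(0.58, [0.588, 0.069, 0.131])]
hook_seat [(0.82, [0.652, 0.178, 0.191])]
t 20.45 p [0.5665 0.0822 0.2143] xyaw 148.1 ty [0.528 0.849 0.   ] w 0.005940112057225759 ft [-0.7  0.2 -1.9]
shift [1.000e-02 1.296e+01 2.300e-01] turn -0.1
```

View pics/s8.png

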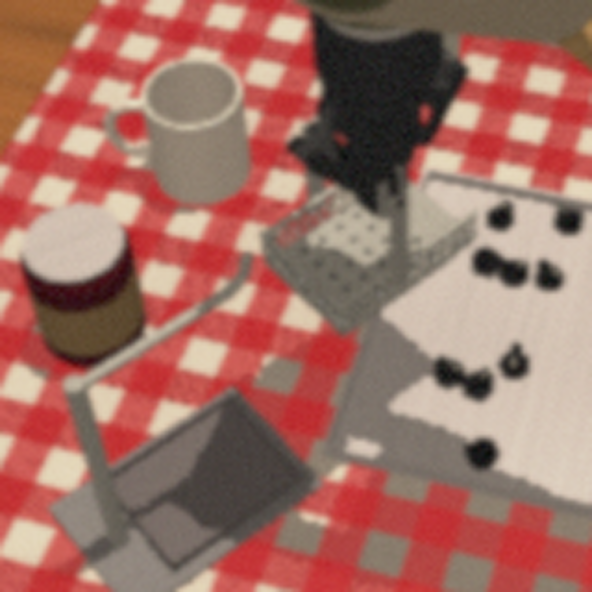

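The basket is lined up in front of the hook tip (245,260 in the crop). I'll slide it in and lower it.

Request:
move_arm(series="0 2 0 0 -1;0 5 0 0 -1;0 8 0 0 -1;0 11 0 0 -1;0 13 0 0 -1;0 13 1 0 -1;0 13 2 0 -1;0 13 2.4 0 -1")

```text
time_s: 21.45
position: [0.6347, 0.1917, 0.1893]
tool_rot: [[-0.849, 0.529, -0.002], [0.529, 0.849, -0.0], [0.001, -0.001, -1.0]]
ft_force: [0.3, -0.6, -1.7]
grip_width: 0.0061
gripper_force: 98.1
```

Run:
```python
from h import *
save("side","s9.png",(200,150,360,310),3.7)
for t in ("basket_bar","basket_lip","basket"): print(t,marks(t,"side"))
st()
```

```text
basket_bar [(0.68, [0.655, 0.177, 0.204])]
basket_lip [(0.68, [0.622, 0.117, 0.116])]
basket [(0.86, [0.654, 0.173, 0.104]), (0.28, [0.658, 0.179, 0.192])]
t 21.65 p [0.6353 0.1921 0.1907] xyaw 148.07 ty [0.529 0.849 0.   ] w 0.00558376347430457 ft [ 0.2  0.7 -1.3]
```

View pics/s9.png

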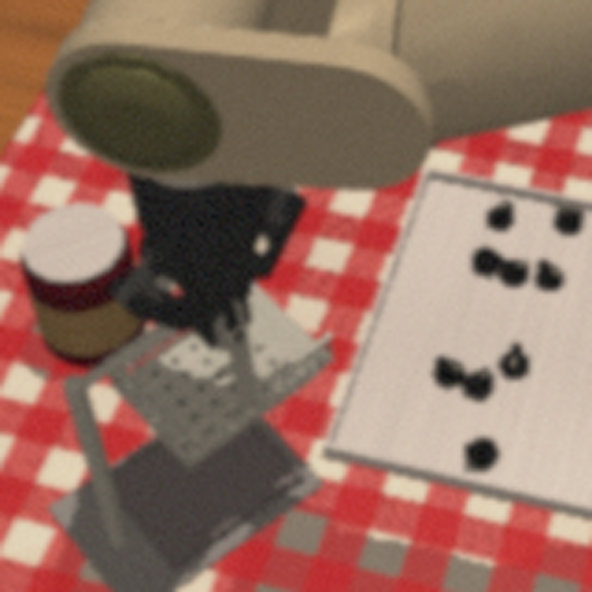

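The basket is under the arm and the bar is just above it. I'll lower, release, and rise.

Request:
move_arm(series="0 0 0.4 0 -1;0 0 0.7 0 -1;0 0 0.8 0 -1;0 0 0.8 0 -1")

```text
time_s: 22.15
position: [0.6353, 0.1925, 0.1829]
tool_rot: [[-0.849, 0.529, 0.001], [0.529, 0.849, -0.0], [-0.001, 0.0, -1.0]]
ft_force: [-2.0, -0.0, 3.1]
grip_width: 0.0058
gripper_force: 98.9
```

Request:
move_arm(series="0 0 0 0 -0.5;0 0 0 0 0;0 0 0 0 0;0 0 0 0 0;0 0 -3 0 0;0 0 -8 0 0;0 0 -10 0 0;0 0 -10 0 0")

```text
time_s: 23.15
position: [0.6356, 0.1926, 0.2838]
tool_rot: [[-0.849, 0.528, 0.003], [0.528, 0.849, 0.0], [-0.003, 0.002, -1.0]]
ft_force: [0.3, 0.6, -1.1]
grip_width: 0.0427
gripper_force: 0.0
```

Run:
```python
from h import *
optics.get_image("side");optics.get_image("wrist");optics.get_image("top")
for c in("side","wrist"):
  for t in ("basket_bar","basket_lip","basket"): print(t,marks(t,c,2))
for t in ("rest","holder"):
  for c in("top","side"): print(t,marks(t,c,1))
for c in("top","side"):print(marks("brush1",c,3),[np.round(x["point"],3).tolist() for x in spotter.find_in("brush1",c)[:3]])
s=save("side","s10.png",(200,50,440,310),2)
go([.465,-.30,.25])
```

```text
basket_bar [(0.79, [0.656, 0.178, 0.198])]
basket_lip [(0.61, [0.62, 0.12, 0.108])]
basket [(0.68, [0.472, -0.114, 0.015]), (0.64, [0.654, 0.181, 0.099])]
basket_bar [(0.67, [0.657, 0.179, 0.097]), (0.62, [0.66, 0.179, 0.197])]
basket_lip [(0.85, [0.62, 0.118, 0.108])]
basket [(0.58, [0.656, 0.181, 0.098])]
rest [(0.56, [0.474, -0.383, 0.001])]
rest [(0.66, [0.471, -0.384, -0.002])]
holder []
holder [(0.59, [0.656, -0.269, -0.006])]
[(0.82, [0.434, -0.358, 0.02]), (0.69, [0.404, -0.399, 0.014]), (0.5, [0.462, -0.31, 0.02])] [[0.457, -0.437, 0.089], [0.518, -0.344, 0.092], [0.33, -0.182, 0.022]]
[(0.6, [0.463, -0.31, 0.02])] [[0.502, 0.064, 0.012]]
t 24.05 p [0.6352 0.1925 0.2824] xyaw 148.09 ty [0.529 0.849 0.   ] w 0.043036977422253535 ft [ 0.  -0.7  0. ]
shift [-11.58 -50.81   3.23] turn 0.0
```

View pics/s10.png

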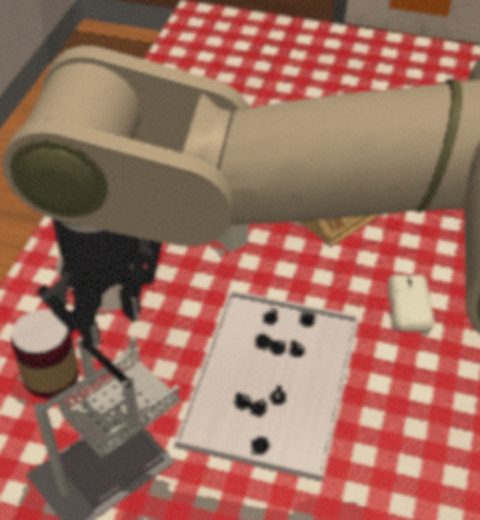

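The basket hangs on the hook, with its bar measured at z ≈ 0.198 as expected. Now the brushes, starting with a hover over the rest.

Run:
```python
from h import *
go([.50,-.36,.24],56)
```

```text
t 24.05 p [0.6352 0.1925 0.2824] xyaw 148.09 ty [0.529 0.849 0.   ] w 0.043036977422253535 ft [ 0.  -0.7  0. ]
shift [-17.72 -54.05   4.24] turn 2.1
```

Request:
move_arm(series="-2 -6 0 2 0;-4 -12 0 2 0;-6 -18 0 2 0;-8 -24 0 2 0;-10 -30 0 2 0;-12 -36 1 2 0;-14 -42 2 2 0;-16 -48 3 2 0")

```text
time_s: 25.05
position: [0.5186, -0.2935, 0.2536]
tool_rot: [[-0.83, 0.558, 0.0], [0.558, 0.83, -0.0], [-0.001, 0.0, -1.0]]
ft_force: [1.0, 0.3, -0.3]
grip_width: 0.0429
gripper_force: 0.0
```

```bash
cat >> h.py <<'E'
def look(things,cams,n=3):
    for c in cams:
        optics.get_image(c)
        for t in things: print(c,t,marks(t,c,n))
E
python3 - <<'E'
from h import *
st(); look(["brush1","rest","holder"],["wrist","top","side"],4)
# holder yaw from top-camera mask, brush axes from wrist masks
for c in ("top","wrist"):
    d=optics.get_image(c)
    for t in ("holder","brush1","rest"):
        for r in spotter.cut_out(t,c)[:4]:
            m=np.argwhere(r["pixels"])[:,::-1].astype(np.float32); rc=cv2.minAreaRect(m)
            b=cv2.boxPoints(rc); z={"holder":.085,"brush1":.07,"rest":.0}[t]
            e=[(b[0]+b[1])/2,(b[2]+b[3])/2,(b[1]+b[2])/2,(b[3]+b[0])/2]
            w=[onz(d,q,z)[:2] for q in e]; v=max([w[1]-w[0],w[3]-w[2]],key=np.linalg.norm)
            print(c,t,round(r["score"],2),len(m),"ctr@z",np.round(onz(d,rc[0],z)[:2],3),"axis",round(float(np.degrees(np.arctan2(v[1],v[0]))%180),1),"len",np.round([np.linalg.norm(w[1]-w[0]),np.linalg.norm(w[3]-w[2])],3))
E
```

```text
t 25.05 p [ 0.5186 -0.2935  0.2536] xyaw 146.09 ty [0.558 0.83  0.   ] w 0.04285290351810446 ft [ 1.   0.3 -0.3]
wrist brush1 [(0.91, [0.461, -0.31, 0.023]), (0.85, [0.401, -0.405, 0.023]), (0.8, [0.435, -0.357, 0.019])]
wrist rest [(0.76, [0.474, -0.384, 0.0]), (0.29, [0.779, -0.088, -0.0])]
wrist holder []
top brush1 [(0.55, [0.656, 0.186, 0.102])]
top rest [(0.58, [0.474, -0.384, 0.001]), (0.24, [0.801, 0.085, 0.0])]
top holder [(0.76, [0.656, -0.27, 0.002])]
side brush1 [(0.58, [0.462, -0.309, 0.021]), (0.56, [0.434, -0.35, 0.016]), (0.5, [0.401, -0.407, 0.02])]
side rest [(0.76, [0.473, -0.383, -0.003])]
side holder [(0.65, [0.655, 0.177, 0.196])]
top holder 0.56 668 ctr@z [ 0.645 -0.259] axis 143.3 len [0.039 0.128]
top holder 0.27 60 ctr@z [ 0.488 -0.047] axis 0.6 len [0.021 0.018]
top brush1 0.39 43 ctr@z [ 0.481 -0.392] axis 134.5 len [0.009 0.027]
top brush1 0.2 328 ctr@z [ 0.485 -0.395] axis 49.1 len [0.098 0.039]
top rest 0.58 354 ctr@z [ 0.488 -0.418] axis 49.7 len [0.105 0.04 ]
wrist holder 0.65 3411 ctr@z [ 0.629 -0.258] axis 144.9 len [0.057 0.11 ]
wrist brush1 0.88 1234 ctr@z [ 0.516 -0.347] axis 141.3 len [0.014 0.159]
wrist brush1 0.76 1941 ctr@z [ 0.458 -0.446] axis 125.2 len [0.02  0.178]
wrist brush1 0.41 481 ctr@z [ 0.49  -0.081] axis 73.5 len [0.02  0.022]
wrist brush1 0.25 20349 ctr@z [ 0.538 -0.082] axis 56.1 len [0.132 0.247]
wrist rest 0.62 10464 ctr@z [ 0.458 -0.393] axis 56.9 len [0.113 0.207]
```

Run:
```python
from h import *
go([.5316,-.355,.17],57)
```

```text
t 26.05 p [ 0.5193 -0.2916  0.2536] xyaw 146.09 ty [0.558 0.83  0.   ] w 0.042621097720063145 ft [ 0.3 -0.1 -0.4]
shift [-4.56 -4.57  8.36] turn -0.9
```

Request:
move_arm(series="-4.6 -4.6 2 -0.9 0;-4.6 -4.6 6 -0.9 0;-4.6 -4.6 8.4 -0.9 0;-4.6 -4.6 8.4 -0.9 0")

```text
time_s: 26.55
position: [0.5312, -0.3551, 0.1679]
tool_rot: [[-0.838, 0.545, -0.003], [0.545, 0.838, 0.003], [0.004, 0.001, -1.0]]
ft_force: [0.3, -0.1, 0.9]
grip_width: 0.0426
gripper_force: 0.0
```

Run:
```python
from h import *
st(); d=save("wrist","w11.png")
print(marks("brush1","wrist",3))
for r in spotter.cut_out("brush1","wrist")[:3]:
    m=np.argwhere(r["pixels"])[:,::-1].astype(np.float32); b=cv2.boxPoints(cv2.minAreaRect(m)); print(round(r["score"],2),len(m),b.round().tolist())
E0=np.array([.462,-.310,.020]); u=np.array([.839*.7071,-.545*.7071,.7071])
print(proj(d,[E0+u*k for k in (0,.06,.118,.165)]).round())
go([.5316,-.355,.084])
```

```text
t 26.55 p [ 0.5312 -0.3551  0.1679] xyaw 146.98 ty [0.545 0.838 0.001] w 0.04256753627631367 ft [ 0.3 -0.1  0.9]
[(0.95, [0.435, -0.355, 0.022]), (0.92, [0.463, -0.311, 0.025]), (0.8, [0.4, -0.406, 0.02])]
0.95 3191 [[309.0, 89.0], [329.0, 89.0], [329.0, 286.0], [309.0, 286.0]]
0.88 2899 [[220.0, 284.0], [250.0, 89.0], [271.0, 93.0], [241.0, 287.0]]
0.57 3786 [[128.0, 283.0], [177.0, 88.0], [204.0, 95.0], [156.0, 290.0]]
[[317.  93.]
 [317. 150.]
 [317. 218.]
 [317. 286.]]
t 26.7 p [ 0.5323 -0.3557  0.1712] xyaw 147.0 ty [ 0.545  0.839 -0.   ] w 0.042812234510276104 ft [-0.7 -0.2  0.3]
shift [0.12 0.03 8.72] turn 0.0
```

View pics/w11.png

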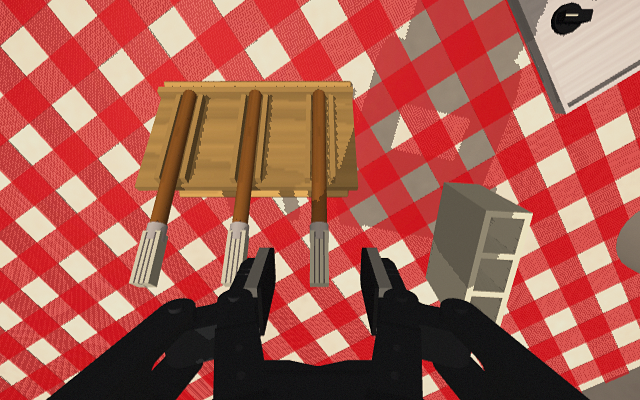

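The projected brush axis (317, rows 93–286) matches the picture exactly. The holder's wells open at about (505,235) and run down the image. I'll grip brush A.

Request:
move_arm(series="0.1 0 5 0 0;0.1 0 8.6 0 0;0.1 0 8.6 0 0;0.1 0 8.6 0 -1;0.1 0 8.6 0 -1;0.1 0 8.6 0 -1;0.1 0 8.6 0 -1", force=30)

```text
time_s: 27.58
position: [0.532, -0.3555, 0.0859]
tool_rot: [[-0.839, 0.545, 0.004], [0.545, 0.839, -0.003], [-0.005, -0.0, -1.0]]
ft_force: [1.0, 1.6, 7.1]
grip_width: 0.0106
gripper_force: 29.2
```

Request:
move_arm(series="0 0 -3 0 -1;0 0 -8 0 -1;0 0 -12 0 -1;0 0 -14 0 -1;0 0 -14 0 -1")

```text
time_s: 28.2
position: [0.5313, -0.3552, 0.2257]
tool_rot: [[-0.839, 0.545, 0.003], [0.545, 0.839, -0.003], [-0.004, -0.001, -1.0]]
ft_force: [-0.5, -0.8, -1.3]
grip_width: 0.0106
gripper_force: 29.2
```

Run:
```python
from h import *
st(); d=optics.get_image("wrist"); look(["holder","brush1"],["wrist","side","top"],3)
for c in("wrist","top"):
  d=optics.get_image(c)
  for r in spotter.cut_out("holder",c)[:2]:
    m=r["pixels"]; g=np.array(d["pixels"]).astype(int).mean(2); print(c,round(r["score"],2),m.sum())
    t=(m&(g>np.percentile(g[m],55))).astype(np.uint8)
    h=cv2.convexHull(np.argwhere(m)[:,::-1].astype(np.int32)); a=cv2.approxPolyDP(h,4,True)[:,0]; print([ (q.tolist(),np.round(onz(d,q,.085)[:2],3).tolist(),np.round(onz(d,q,0)[:2],3).tolist()) for q in a])
```

```text
t 28.2 p [ 0.5313 -0.3552  0.2257] xyaw 147.0 ty [ 0.545  0.839 -0.001] w 0.010577496693353838 ft [-0.5 -0.8 -1.3]
wrist holder [(0.67, [0.657, -0.27, 0.003])]
wrist brush1 [(0.92, [0.436, -0.354, 0.018]), (0.65, [0.46, -0.311, 0.163])]
side holder [(0.77, [0.656, -0.269, -0.002]), (0.72, [0.803, 0.087, 0.004]), (0.33, [0.528, 0.058, 0.011])]
side brush1 [(0.74, [0.403, -0.41, 0.021]), (0.58, [0.432, -0.354, 0.017]), (0.55, [0.461, -0.313, 0.155])]
top holder [(0.97, [0.655, -0.269, 0.003])]
top brush1 []
wrist 0.7 7416
[([427, 170], [0.571, -0.263], [0.604, -0.248]), ([456, 172], [0.587, -0.242], [0.625, -0.221]), ([493, 193], [0.624, -0.221], [0.673, -0.194]), ([467, 294], [0.711, -0.288], [0.786, -0.281]), ([435, 292], [0.691, -0.314], [0.759, -0.315]), ([412, 255], [0.64, -0.314], [0.693, -0.315])]
top 0.92 706
[([431, 166], [0.687, -0.311], [0.707, -0.334]), ([405, 201], [0.591, -0.241], [0.604, -0.257]), ([393, 196], [0.604, -0.209], [0.618, -0.223]), ([421, 159], [0.706, -0.285], [0.727, -0.305])]
top 0.68 621
[([254, 205], [0.575, 0.159], [0.587, 0.173]), ([211, 176], [0.652, 0.277], [0.669, 0.3]), ([208, 145], [0.737, 0.289], [0.761, 0.313]), ([235, 148], [0.73, 0.216], [0.753, 0.234]), ([251, 174], [0.659, 0.17], [0.677, 0.185])]
```

```bash
cat >> h.py <<'E'
HC=np.array([.656,-.269]); hx=np.array([.793,-.609])
def entry(w,z,s=-.005,L=.118,a=45):
    "TCP so that handle end sits at s from well w (m along hx)"
    p=HC+(w+s+L*np.sin(np.radians(a)))*hx; go([p[0],p[1],z],52.5)
E
python3 - <<'E'
from h import *
entry(-.035,.19)
E
```

```text
t 28.9 p [ 0.531  -0.3549  0.2236] xyaw 146.99 ty [ 0.545  0.839 -0.   ] w 0.010418077338038512 ft [ 0.1 -0.1 -0.4]
shift [-10.14  13.67   3.36] turn 4.5
```

Request:
move_arm(series="-3 4 1 4.5 -1;-6 8 2 4.5 -1;-9 12 3.4 4.5 -1;-10.1 13.7 3.4 4.5 -1;-10.1 13.7 3.4 4.5 -1;-10.1 13.7 3.4 4.5 -1")

```text
time_s: 29.65
position: [0.6896, -0.2957, 0.19]
tool_rot: [[-0.793, 0.609, 0.0], [0.609, 0.793, -0.0], [-0.0, -0.0, -1.0]]
ft_force: [0.2, 0.4, -0.6]
grip_width: 0.0104
gripper_force: 29.2
```

Run:
```python
from h import *
look(["brush1","holder"],["side","top","wrist"],4)
entry(-.035,.143)
d=optics.get_image("wrist")
for r in spotter.cut_out("holder","wrist")[:1]:
    m=r["pixels"]; h=cv2.convexHull(np.argwhere(m)[:,::-1].astype(np.int32)); a=cv2.approxPolyDP(h,4,True)[:,0]; print([ (q.tolist(),np.round(onz(d,q,.085)[:2],3).tolist()) for q in a])
```

```text
side brush1 [(0.63, [0.623, -0.244, 0.124])]
side holder [(0.79, [0.654, -0.27, -0.003])]
top brush1 [(0.81, [0.402, -0.404, 0.014]), (0.15, [0.653, 0.18, 0.103])]
top holder []
wrist brush1 [(0.79, [0.621, -0.247, 0.128])]
wrist holder [(0.68, [0.659, -0.266, 0.001])]
t 30.1 p [ 0.6901 -0.2952  0.1897] xyaw 142.48 ty [ 0.609  0.793 -0.   ] w 0.010537815859700471 ft [-0.7 -0.7 -0.2]
shift [-0.04 -0.    4.67] turn -0.0
[([341, 70], [0.623, -0.222]), ([341, 211], [0.711, -0.286]), ([299, 212], [0.69, -0.314]), ([294, 71], [0.603, -0.249])]
```

Request:
move_arm(series="-0.1 0 2 0 -1;-0.1 0 4 0 -1;-0.1 0 4.7 0 -1;-0.1 0 4.7 0 -1")

```text
time_s: 30.7
position: [0.6911, -0.2956, 0.1426]
tool_rot: [[-0.793, 0.609, -0.0], [0.609, 0.793, 0.0], [0.0, -0.0, -1.0]]
ft_force: [0.3, 0.2, -0.9]
grip_width: 0.0104
gripper_force: 29.2
```

Run:
```python
from h import *
st(); look(["brush1"],["side","wrist"],2)
```

```text
t 30.7 p [ 0.6911 -0.2956  0.1426] xyaw 142.5 ty [ 0.609  0.793 -0.   ] w 0.010405607964857068 ft [ 0.3  0.2 -0.9]
side brush1 [(0.44, [0.626, -0.247, 0.077])]
wrist brush1 [(0.96, [0.623, -0.247, 0.079])]
```

Request:
move_arm(series="1.2 0 -0.9 0 -1;2.4 0 -1.6 0 -1;3.8 0 -2.2 0 -1;5.3 0 -2.7 0 -1;6.6 0 -3 0 -1;7.8 0 -3.1 0 -1;8.7 0 -3.1 0 -1;8.7 0 -3.1 0 -1", force=20)

```text
time_s: 31.9
position: [0.6218, -0.2423, 0.1745]
tool_rot: [[-0.793, 0.609, 0.001], [0.609, 0.793, -0.0], [-0.001, 0.0, -1.0]]
ft_force: [0.6, -0.8, 0.6]
grip_width: 0.0102
gripper_force: 30.9
```

```bash
cat >> h.py <<'E'
def brushax(c):
    d=optics.get_image(c)
    print(c,marks("brush1",c,3),[np.round(x["point"],3).tolist() for x in spotter.find_in("brush1",c)[:3]])
    return d
E
python3 - <<'E'
from h import *
p,R=st()
for c in("side","wrist"): brushax(c)
E
```

```text
t 31.9 p [ 0.6218 -0.2423  0.1745] xyaw 142.51 ty [0.609 0.793 0.   ] w 0.010215703858441996 ft [ 0.6 -0.8  0.6]
side [(0.61, [0.432, -0.353, 0.014]), (0.48, [0.399, -0.407, 0.021]), (0.43, [0.473, -0.115, 0.013])] [[0.492, -0.384, 0.088], [0.442, -0.429, 0.074]]
wrist [(0.86, [0.399, -0.404, 0.022]), (0.77, [0.621, -0.244, 0.076]), (0.67, [0.43, -0.355, 0.021])] [[0.421, -0.409, 0.042], [0.509, -0.399, 0.107]]
```

The brush is vertical in the well. I'll lower it and release.

Request:
move_arm(series="-0.8 0 0 0 -1;-0.8 0 2.5 0 -1;-0.8 0 5 0 -1;-0.8 0 6.7 0 -1;-0.8 0 6.7 0 -1;-0.8 0 6.7 0 -0.4;-0.8 0 6.7 0 -0.4;-0.8 0 6.7 0 -0.4")

```text
time_s: 33.2
position: [0.6283, -0.2474, 0.1065]
tool_rot: [[-0.793, 0.609, -0.0], [0.609, 0.793, 0.0], [0.0, -0.0, -1.0]]
ft_force: [-0.3, 1.0, 0.1]
grip_width: 0.026
gripper_force: 0.0
```

Request:
move_arm(series="0 0 -5 0 -0.4;0 0 -11 0 -0.4;0 0 -12 0 0;0 0 -12 0 0")

```text
time_s: 33.7
position: [0.6284, -0.2475, 0.2268]
tool_rot: [[-0.793, 0.609, 0.0], [0.609, 0.793, -0.0], [-0.001, 0.0, -1.0]]
ft_force: [-0.5, 0.9, -0.7]
grip_width: 0.0429
gripper_force: 0.0
```

Run:
```python
from h import *
for c in("side","wrist"): brushax(c)
E0=np.array([.4345,-.356]); P=E0+.0834*np.array([.839,-.545]); print(P)
go([P[0],P[1],.17],57)
```

```text
side [(0.6, [0.801, 0.088, 0.002]), (0.57, [0.402, -0.405, 0.02]), (0.52, [0.431, -0.346, 0.018])] [[0.489, -0.388, 0.087], [0.453, -0.437, 0.085], [0.644, -0.252, 0.132]]
wrist [(0.95, [0.402, -0.404, 0.019]), (0.63, [0.619, -0.241, 0.009])] [[0.505, -0.395, 0.104], [0.469, -0.445, 0.105], [0.783, -0.087, 0.064]]
[ 0.5044726 -0.401453 ]
t 34.0 p [ 0.6282 -0.2474  0.2254] xyaw 142.49 ty [ 0.609  0.793 -0.   ] w 0.042836298318435946 ft [ 0.3 -0.3 -0.1]
shift [  0.43 -19.75   5.54] turn -4.5
```

Brush A stands at the bottom of its well but leans toward the next one. I'll nudge it to lean the other way.

Request:
move_arm(series="-6 0 0 0 -1;-6 0 0 0 -1;-6 0 5 0 -1;-6 0 8 0 -1;-4 0 8 0 -1;-2.5 0 8 0 -1;-0.8 0 8 0 -1;-0.6 0 8 0 -1")

```text
time_s: 35.0
position: [0.6325, -0.2504, 0.1471]
tool_rot: [[-0.794, 0.609, -0.0], [0.609, 0.794, 0.0], [0.0, 0.0, -1.0]]
ft_force: [0.0, 0.2, -0.3]
grip_width: 0.0002
gripper_force: 0.0
```

Request:
move_arm(series="-2 0 0 0 -1;-2 0 -4 0 -1;-2 0 -8 0 -1;-2 0 -8 0 0;-2 0 -8 0 0")

```text
time_s: 35.62
position: [0.6489, -0.2633, 0.2256]
tool_rot: [[-0.793, 0.609, -0.001], [0.609, 0.793, 0.001], [0.001, -0.0, -1.0]]
ft_force: [-0.1, -0.2, -0.0]
grip_width: 0.036
gripper_force: 0.0
```

Run:
```python
from h import *
for c in("side","wrist","top"): brushax(c)
go([.5045,-.4015,.17],57)
```

```text
side [(0.48, [0.402, -0.406, 0.023]), (0.43, [0.43, -0.353, 0.013])] [[0.489, -0.386, 0.087], [0.437, -0.426, 0.065], [0.622, -0.243, 0.138]]
wrist [(0.74, [0.438, -0.354, 0.02]), (0.67, [0.401, -0.404, 0.019]), (0.61, [0.623, -0.247, 0.007])] [[0.507, -0.398, 0.106], [0.464, -0.44, 0.097], [0.622, -0.236, 0.176]]
top [(0.54, [0.437, -0.356, 0.02]), (0.49, [0.4, -0.404, 0.015])] [[0.49, -0.393, 0.092], [0.457, -0.438, 0.091], [0.497, -0.048, 0.009]]
t 36.075 p [ 0.649  -0.2633  0.2264] xyaw 142.5 ty [ 0.609  0.793 -0.   ] w 0.042744736782166504 ft [ 0.6 -0.3  0.4]
shift [  3.05 -19.76   5.64] turn -4.5
```

It's upright now. Next is brush B.

Request:
move_arm(series="0.8 -5 0 -4.5 0;1.6 -10 0 -4.5 0;2.4 -15 1 -4.5 0;3.1 -19.8 3 -4.5 0;3.1 -19.8 5.6 -4.5 0;3.1 -19.8 5.6 -4.5 0")

```text
time_s: 36.83
position: [0.5031, -0.4013, 0.1691]
tool_rot: [[-0.838, 0.545, -0.002], [0.545, 0.838, 0.003], [0.004, 0.001, -1.0]]
ft_force: [1.3, 0.5, 0.4]
grip_width: 0.0423
gripper_force: 0.0
```

Run:
```python
from h import *
p,R=st(); d=optics.get_image("wrist"); print(marks("brush1","wrist",3))
E0=np.array([.4345,-.356,.0195]); u=np.array([.839*.7071,-.545*.7071,.7071])
print(proj(d,[E0+u*k for k in (0,.118,.165)]).round())
for r in spotter.cut_out("brush1","wrist")[:3]:
    m=np.argwhere(r["pixels"])[:,::-1].astype(np.float32); print(cv2.boxPoints(cv2.minAreaRect(m)).round().tolist())
go([.5045,-.4015,.085],57)
```

```text
t 36.825 p [ 0.5031 -0.4013  0.1691] xyaw 146.95 ty [0.545 0.838 0.001] w 0.042298825344582465 ft [1.3 0.5 0.4]
[(0.88, [0.435, -0.356, 0.021]), (0.66, [0.4, -0.405, 0.024])]
[[318.  94.]
 [318. 218.]
 [318. 285.]]
[[216.0, 282.0], [244.0, 87.0], [266.0, 90.0], [238.0, 286.0]]
[[308.0, 88.0], [326.0, 88.0], [326.0, 282.0], [308.0, 282.0]]
t 36.975 p [ 0.5047 -0.4015  0.1719] xyaw 147.04 ty [ 0.544  0.839 -0.001] w 0.04298388928991785 ft [0.1 0.8 0.7]
shift [ 0.03 -0.01  8.69] turn 0.0
```

The projection agrees with the mask. I'll grip and lift B, then check joint 6 before choosing the turn.

Request:
move_arm(series="0 0 5 0 0;0 0 8.6 0 0;0 0 8.6 0 0;0 0 8.6 0 -1;0 0 8.6 0 -1;0 0 8.6 0 -1;0 0 8.6 0 -1", force=30)

```text
time_s: 37.85
position: [0.5049, -0.4024, 0.0868]
tool_rot: [[-0.839, 0.545, 0.003], [0.545, 0.839, -0.003], [-0.005, -0.001, -1.0]]
ft_force: [1.1, 0.1, 6.3]
grip_width: 0.0109
gripper_force: 29.3
```

Request:
move_arm(series="0 0 -3 0 -1;0 0 -8 0 -1;0 0 -12 0 -1;0 0 -14 0 -1;0 0 -14 0 -1")

```text
time_s: 38.48
position: [0.5042, -0.4018, 0.2266]
tool_rot: [[-0.839, 0.545, 0.002], [0.545, 0.839, -0.003], [-0.004, -0.001, -1.0]]
ft_force: [-0.3, 0.1, -0.8]
grip_width: 0.011
gripper_force: 29.4
```

```bash
cat >> h.py <<'E'
HC=np.array([.657,-.268]); hx=np.array([np.cos(np.radians(-36.8)),np.sin(np.radians(-36.8))]); hy=np.array([-hx[1],hx[0]])
def entry2(w,z,s=-.004,L=.118,a=45,turn=None):
    "lean towards -hy"
    p=HC+w*hx-(s+L*np.sin(np.radians(a)))*hy; go([p[0],p[1],z]); 
    R=np.array(observe()["tool_rot"]); cur=np.degrees(np.arctan2(R[1,0],R[0,0])); print("turn",round(-(((53.2-cur)+180)%360-180),1))
E
python3 - <<'E'
from h import *
print(np.round(observe()["q"],1)); look(["brush1"],["side","wrist"],2); entry2(0,.20)
E
```

```text
[ -49.1   31.7   58.3   -0.    89.8 -106.1]
side brush1 [(0.7, [0.434, -0.352, 0.154]), (0.67, [0.399, -0.406, 0.018])]
wrist brush1 [(0.94, [0.402, -0.404, 0.02]), (0.81, [0.436, -0.354, 0.158])]
t 38.675 p [ 0.5036 -0.4012  0.2233] xyaw 146.99 ty [0.545 0.839 0.001] w 0.011257074294776102 ft [ 0.4 -0.7  0.3]
shift [-5.09 11.6   2.32] turn 0.0
turn 93.8
```

Request:
move_arm(series="0 0 0 10 -1;0 0 0 20 -1;0 0 0 30 -1;0 0 0 40 -1;0 0 0 50 -1;0 0 0 60 -1;0 0 0 70 -1;0 0 0 80 -1")

```text
time_s: 39.67
position: [0.5037, -0.4014, 0.2234]
tool_rot: [[0.396, 0.918, -0.001], [0.918, -0.396, 0.002], [0.001, -0.002, -1.0]]
ft_force: [1.1, -0.1, 0.5]
grip_width: 0.0108
gripper_force: 29.4
```

Run:
```python
from h import *
entry2(0,.20)
```

```text
t 39.675 p [ 0.5037 -0.4014  0.2234] xyaw 66.66 ty [ 0.918 -0.396 -0.002] w 0.010834057178058187 ft [ 1.1 -0.1  0.5]
shift [10.59  6.95  2.34] turn 0.0
turn 13.5
```

Request:
move_arm(series="3 2 0 7 -1;6 4 0 13.5 -1;9 6 1 13.5 -1;10.6 7 2.3 13.5 -1;10.6 7 2.3 13.5 -1;10.6 7 2.3 13.5 -1")

```text
time_s: 40.42
position: [0.609, -0.3323, 0.2017]
tool_rot: [[0.596, 0.803, -0.0], [0.803, -0.596, -0.0], [-0.0, -0.0, -1.0]]
ft_force: [0.4, 0.1, 0.1]
grip_width: 0.0109
gripper_force: 29.4
```

Run:
```python
from h import *
look(["brush1","holder"],["side","wrist","top"],3)
d=optics.get_image("wrist")
for r in spotter.cut_out("holder","wrist")[:1]:
    m=r["pixels"]; h=cv2.convexHull(np.argwhere(m)[:,::-1].astype(np.int32)); a=cv2.approxPolyDP(h,4,True)[:,0]; print([ (q.tolist(),np.round(onz(d,q,.085)[:2],3).tolist()) for q in a])
W=HC; print("want E",W+.004*hy); entry2(0,.145)
```

```text
side brush1 [(0.5, [0.659, -0.259, 0.132]), (0.45, [0.401, -0.407, 0.02])]
side holder [(0.63, [0.657, -0.27, -0.005])]
wrist brush1 [(0.8, [0.66, -0.264, 0.133]), (0.63, [0.622, -0.249, 0.012]), (0.44, [0.527, -0.101, 0.008])]
wrist holder [(0.78, [0.659, -0.269, -0.001])]
top brush1 [(0.62, [0.402, -0.404, 0.015]), (0.62, [0.621, -0.24, 0.004]), (0.55, [0.658, -0.263, 0.135])]
top holder [(0.91, [0.657, -0.27, 0.001]), (0.67, [0.493, 0.006, -0.003])]
[([387, 119], [0.69, -0.314]), ([250, 120], [0.602, -0.25]), ([246, 72], [0.623, -0.221]), ([389, 72], [0.71, -0.286])]
want E [ 0.65939609 -0.26479707]
t 40.975 p [ 0.6097 -0.3314  0.2017] xyaw 53.49 ty [ 0.804 -0.595  0.   ] w 0.011048609459749345 ft [ 0.1  0.6 -0.1]
shift [-0.03 -0.01  5.67] turn 0.0
turn 0.3
```

E is (0.659,−0.262), matching the wanted (0.659,−0.265). I'll descend and do the arc.

Request:
move_arm(series="-0.1 0 2 0 -1;-0.1 0 4 0 -1;-0.1 0 5.6 0 -1;-0.1 0 5.6 0 -1", force=20)

```text
time_s: 41.48
position: [0.6088, -0.3319, 0.1444]
tool_rot: [[0.595, 0.804, -0.002], [0.804, -0.595, 0.001], [0.0, -0.002, -1.0]]
ft_force: [0.1, -0.4, -0.2]
grip_width: 0.0111
gripper_force: 29.4
```

Request:
move_arm(series="1.2 0 -0.9 0 -1;2.4 0 -1.6 0 -1;3.8 0 -2.2 0 -1;5.3 0 -2.7 0 -1;6.6 0 -3 0 -1;7.8 0 -3.1 0 -1;8.7 0 -3.1 0 -1;8.7 0 -3.1 0 -1", force=20)

```text
time_s: 42.48
position: [0.6612, -0.2615, 0.1762]
tool_rot: [[0.594, 0.804, -0.001], [0.804, -0.594, 0.0], [0.0, -0.001, -1.0]]
ft_force: [-0.7, -0.2, -0.8]
grip_width: 0.0112
gripper_force: 28.3
```

Run:
```python
from h import *
p,R=st()
for c in("side","wrist"): brushax(c)
go([HC[0],HC[1],.107])
```

```text
t 42.475 p [ 0.6612 -0.2615  0.1762] xyaw 53.54 ty [ 0.804 -0.594 -0.001] w 0.011205597628258412 ft [-0.7 -0.2 -0.8]
side [(0.52, [0.662, -0.257, 0.069])] [[0.624, -0.236, 0.14], [0.656, -0.256, 0.122]]
wrist [(0.89, [0.62, -0.249, 0.014]), (0.81, [0.663, -0.264, 0.074]), (0.38, [0.473, -0.052, 0.01])] [[0.658, -0.266, 0.202], [0.626, -0.246, 0.156]]
t 42.775 p [ 0.6607 -0.2625  0.1764] xyaw 53.47 ty [ 0.803 -0.595 -0.001] w 0.011005239138704125 ft [-1.3 -0.8 -0.9]
shift [-0.66  0.04  6.94] turn 0.0
```

Request:
move_arm(series="-0.6 0 0 0 -1;-0.6 0 2.5 0 -1;-0.6 0 5 0 -1;-0.6 0 6.7 0 -1;-0.6 0 6.7 0 -1;-0.6 0 6.7 0 -0.52;-0.6 0 6.7 0 -0.52;-0.6 0 6.7 0 -0.52")

```text
time_s: 43.78
position: [0.6574, -0.2671, 0.1099]
tool_rot: [[0.595, 0.804, 0.0], [0.804, -0.595, -0.0], [0.0, 0.0, -1.0]]
ft_force: [0.6, 0.1, 0.6]
grip_width: 0.0203
gripper_force: 0.0
```

Request:
move_arm(series="0 0 -5 0 -0.52;0 0 -11 0 -0.52;0 0 -12 0 0;0 0 -12 0 0")

```text
time_s: 44.28
position: [0.6574, -0.267, 0.2299]
tool_rot: [[0.595, 0.804, 0.001], [0.804, -0.595, -0.0], [0.0, 0.001, -1.0]]
ft_force: [0.9, 0.3, -0.0]
grip_width: 0.0428
gripper_force: 0.0
```

Run:
```python
from h import *
for c in("side","wrist"): brushax(c)
P=np.array([.402,-.405])+.0834*np.array([.839,-.545]); print(P)
go([P[0],P[1],.17],57)
```

```text
side [(0.37, [0.399, -0.404, 0.021])] [[0.44, -0.424, 0.067]]
wrist [(0.97, [0.623, -0.246, 0.011]), (0.96, [0.664, -0.265, 0.009]), (0.38, [0.494, -0.049, 0.013])] [[0.65, -0.28, 0.142], [0.632, -0.248, 0.158]]
[ 0.4719726 -0.450453 ]
t 44.575 p [ 0.6572 -0.267   0.2283] xyaw 53.49 ty [ 0.804 -0.595 -0.002] w 0.042796216323051486 ft [ 0.  -0.3 -0.8]
shift [-25.77  -3.95   5.85] turn 86.5
```

B is in as well. Now brush C.

Request:
move_arm(series="-2 -0.5 0 -5 0;-6 -1 0 -15 0;-10 -1.5 0 -25 0;-14 -2 0 -35 0;-18 -2.5 0 -45 0;-21 -3 0 -55 0;-24 -3.5 0 -65 0;-25.8 -4 0 -75 0")

```text
time_s: 45.58
position: [0.4705, -0.4516, 0.229]
tool_rot: [[-0.626, 0.78, -0.001], [0.78, 0.626, 0.001], [0.001, -0.0, -1.0]]
ft_force: [-0.6, 0.1, -0.2]
grip_width: 0.0422
gripper_force: 0.0
```

Run:
```python
from h import *
go([.472,-.4505,.17],57)
```

```text
t 45.575 p [ 0.4705 -0.4516  0.229 ] xyaw 128.76 ty [ 0.78   0.626 -0.   ] w 0.04223653653061284 ft [-0.6  0.1 -0.2]
shift [-0.01  0.18  5.9 ] turn -18.2
```

Request:
move_arm(series="0 0.2 0 -9 0;0 0.2 2 -18.2 0;0 0.2 5.8 -18.2 0;0 0.2 5.8 -18.2 0")

```text
time_s: 46.08
position: [0.4724, -0.4484, 0.1687]
tool_rot: [[-0.836, 0.549, -0.004], [0.549, 0.836, 0.005], [0.006, 0.002, -1.0]]
ft_force: [-0.0, 0.4, 0.2]
grip_width: 0.0424
gripper_force: 0.0
```

Run:
```python
from h import *
p,R=st(); d=optics.get_image("wrist"); print(marks("brush1","wrist",3))
E0=np.array([.402,-.405,.0195]); u=np.array([.839*.7071,-.545*.7071,.7071])
print(proj(d,[E0+u*k for k in (0,.118,.165)]).round())
for r in spotter.cut_out("brush1","wrist")[:2]:
    m=np.argwhere(r["pixels"])[:,::-1].astype(np.float32); print(cv2.boxPoints(cv2.minAreaRect(m)).round().tolist())
go([.472,-.4505,.085],57)
```

```text
t 46.075 p [ 0.4724 -0.4484  0.1687] xyaw 146.68 ty [0.549 0.836 0.002] w 0.04238517493140741 ft [-0.   0.4  0.2]
[(0.63, [0.403, -0.403, 0.02])]
[[314.  94.]
 [314. 217.]
 [314. 285.]]
[[610.0, 272.0], [620.0, 260.0], [648.0, 282.0], [638.0, 295.0]]
[[621.0, 245.0], [629.0, 231.0], [647.0, 241.0], [639.0, 256.0]]
t 46.225 p [ 0.4737 -0.4499  0.1732] xyaw 146.69 ty [ 0.549  0.836 -0.001] w 0.042788496052456444 ft [-0.3 -0.3  0.5]
shift [ 0.13 -0.13  8.82] turn -0.3
```

Request:
move_arm(series="0.1 -0.1 5 0 0;0.1 -0.1 8.7 0 0;0.1 -0.1 8.7 0 0;0.1 -0.1 8.7 0 -1;0.1 -0.1 8.7 0 -1;0.1 -0.1 8.7 0 -1;0.1 -0.1 8.7 0 -1", force=30)

```text
time_s: 47.1
position: [0.4728, -0.4507, 0.087]
tool_rot: [[-0.836, 0.549, 0.003], [0.549, 0.836, -0.004], [-0.005, -0.002, -1.0]]
ft_force: [1.9, -1.0, 6.7]
grip_width: 0.0113
gripper_force: 29.3
```

Request:
move_arm(series="0 0 -3 0 -1;0 0 -8 0 -1;0 0 -13 0 -1;0 0 -16 0 -1;0 0 -16 10 -1;0 0 -16 20 -1;0 0 -16 30 -1;0 0 -16 40 -1")

```text
time_s: 48.1
position: [0.4718, -0.4496, 0.2453]
tool_rot: [[-0.282, 0.959, 0.0], [0.959, 0.282, -0.0], [-0.001, 0.0, -1.0]]
ft_force: [-1.0, -0.1, 0.1]
grip_width: 0.0112
gripper_force: 29.4
```

Request:
move_arm(series="0 0 0 10 -1;0 0 0 20 -1;0 0 0 30 -1;0 0 0 40 -1;0 0 0 50 -1;0 0 0 54 -1")

```text
time_s: 48.85
position: [0.4718, -0.4495, 0.2453]
tool_rot: [[0.609, 0.793, 0.0], [0.793, -0.609, -0.0], [-0.0, 0.0, -1.0]]
ft_force: [0.5, 0.1, 0.6]
grip_width: 0.0112
gripper_force: 29.4
```

Run:
```python
from h import *
look(["brush1"],["side","wrist"],3)
entry2(.035,.21)
```

```text
side brush1 [(0.71, [0.52, -0.383, 0.177])]
wrist brush1 [(0.95, [0.524, -0.383, 0.177])]
t 49.05 p [ 0.4718 -0.4496  0.245 ] xyaw 52.79 ty [ 0.796 -0.605  0.   ] w 0.010805659231591292 ft [-0.2  0.6 -0.4]
shift [17.74  7.32  3.5 ] turn 0.0
turn -0.4
```

Request:
move_arm(series="4 1.7 0 0 -1;9 3.7 0 0 -1;14 5.8 0 0 -1;17.7 7.3 0 0 -1;17.7 7.3 0 0 -1;17.7 7.3 2 0 -1;17.7 7.3 3.5 0 -1;17.7 7.3 3.5 0 -1")

```text
time_s: 50.05
position: [0.6364, -0.3534, 0.2084]
tool_rot: [[0.606, 0.795, -0.002], [0.795, -0.606, 0.002], [-0.0, -0.003, -1.0]]
ft_force: [-0.6, 0.1, -1.3]
grip_width: 0.011
gripper_force: 29.4
```

Run:
```python
from h import *
look(["brush1"],["side","wrist","top"],4)
print("want E",HC+.035*hx+.004*hy); entry2(.035,.145)
```

```text
side brush1 [(0.61, [0.688, -0.29, 0.143])]
wrist brush1 [(0.77, [0.623, -0.245, 0.011]), (0.7, [0.688, -0.287, 0.141]), (0.55, [0.663, -0.262, 0.007])]
top brush1 [(0.68, [0.623, -0.24, 0.008]), (0.62, [0.662, -0.263, 0.006]), (0.42, [0.687, -0.283, 0.138]), (0.29, [0.7, 0.252, -0.001])]
want E [ 0.68742169 -0.2857629 ]
t 50.35 p [ 0.6373 -0.3533  0.2104] xyaw 52.69 ty [ 0.795 -0.606  0.001] w 0.010963722218661275 ft [-0.1 -0.1 -0.2]
shift [ 0.07 -0.04  6.54] turn 0.0
turn -0.5
```

Request:
move_arm(series="0 0 2.5 0 -1;0 0 5 0 -1;0 0 6.5 0 -1;0 0 6.5 0 -1", force=20)

```text
time_s: 50.85
position: [0.6371, -0.353, 0.1439]
tool_rot: [[0.606, 0.795, -0.001], [0.795, -0.606, 0.001], [0.0, -0.002, -1.0]]
ft_force: [0.7, 0.0, -0.4]
grip_width: 0.0106
gripper_force: 29.4
```

Request:
move_arm(series="1.2 0 -0.9 0 -1;2.4 0 -1.6 0 -1;3.8 0 -2.2 0 -1;5.3 0 -2.7 0 -1;6.6 0 -3 0 -1;7.8 0 -3.1 0 -1;8.7 0 -3.1 0 -1;8.7 0 -3.1 0 -1", force=20)

```text
time_s: 51.85
position: [0.6902, -0.2833, 0.1751]
tool_rot: [[0.605, 0.796, -0.001], [0.796, -0.605, 0.0], [-0.0, -0.001, -1.0]]
ft_force: [-0.1, -1.8, -0.7]
grip_width: 0.0109
gripper_force: 28.7
```

Run:
```python
from h import *
p,R=st()
for c in("side","wrist"): brushax(c)
W=HC+.035*hx; go([W[0],W[1],.109])
```

```text
t 51.85 p [ 0.6902 -0.2833  0.1751] xyaw 52.74 ty [ 0.796 -0.605 -0.001] w 0.01089755990887314 ft [-0.1 -1.8 -0.7]
side [(0.65, [0.689, -0.287, 0.073]), (0.16, [0.659, 0.179, 0.195])] [[0.651, -0.27, 0.106], [0.686, -0.286, 0.131], [0.636, -0.257, 0.133]]
wrist [(0.85, [0.624, -0.246, 0.011])] [[0.642, -0.262, 0.152], [0.685, -0.291, 0.202], [0.653, -0.278, 0.139]]
t 52.15 p [ 0.6897 -0.2843  0.1753] xyaw 52.66 ty [ 0.795 -0.606 -0.001] w 0.01105601353955361 ft [-1.5 -0.9 -0.8]
shift [-0.66 -0.08  6.63] turn 0.0
```

Request:
move_arm(series="-0.6 0 0 0 -1;-0.6 0 2.5 0 -1;-0.6 0 5 0 -1;-0.6 0 6.6 0 -1;-0.6 0 6.6 0 -1;-0.6 0 6.6 0 -0.52;-0.6 0 6.6 0 -0.52;-0.6 0 6.6 0 -0.52")

```text
time_s: 53.15
position: [0.6864, -0.2886, 0.1098]
tool_rot: [[0.606, 0.795, 0.0], [0.795, -0.606, -0.0], [0.0, 0.0, -1.0]]
ft_force: [0.7, -0.2, -0.3]
grip_width: 0.0208
gripper_force: 0.0
```

Request:
move_arm(series="0 0 -5 0 -0.52;0 0 -11 0 -0.52;0 0 -12 0 0;0 0 -12 0 0")

```text
time_s: 53.65
position: [0.6864, -0.2887, 0.2299]
tool_rot: [[0.606, 0.795, 0.001], [0.795, -0.606, -0.0], [0.0, 0.001, -1.0]]
ft_force: [-0.2, -0.6, -0.8]
grip_width: 0.0429
gripper_force: 0.0
```

Run:
```python
from h import *
for c in("side","wrist","top"): brushax(c)
go([.50,0.0,.22])
print(observe()["q"])
```

```text
side [] [[0.651, -0.272, 0.116], [0.651, -0.248, 0.051], [0.677, -0.304, 0.136]]
wrist [(0.97, [0.691, -0.286, 0.009]), (0.97, [0.667, -0.26, 0.008]), (0.64, [0.624, -0.248, 0.012])] [[0.657, -0.279, 0.14], [0.639, -0.265, 0.151], [0.68, -0.299, 0.146]]
top [] [[0.453, -0.39, 0.041]]
t 54.1 p [ 0.6863 -0.2887  0.2292] xyaw 52.69 ty [ 0.795 -0.606 -0.001] w 0.0427497842403808 ft [-0.3  0.1 -0.2]
shift [ 11.67 -32.31   0.94] turn 0.0
[-3.18927400e+01  4.37100082e+01  3.48992295e+01  1.42717448e-03
  1.01431099e+02  5.41398798e+00]
```

All three brushes stand in the holder. Now the knobs.

Request:
move_arm(series="1 -5 -2 0 0;2.5 -11 -4 0 0;4 -17 -6 0 0;5.5 -23 -7 0 0;7 -29 -7 0 0;7.5 -33 -7 0 0;7.5 -33 -7 0 0")

```text
time_s: 54.98
position: [0.4676, -0.0272, 0.3006]
tool_rot: [[0.604, 0.797, 0.001], [0.797, -0.604, -0.0], [0.001, 0.001, -1.0]]
ft_force: [0.7, -0.2, -0.6]
grip_width: 0.0427
gripper_force: 0.0
```

```bash
cat >> h.py <<'E'
def kn(c="wrist"):
    optics.get_image(c)
    for x in spotter.mark_of("knob1",c)[:12]:
        p=np.array(x["point"])
        print(round(x["score"],2),np.round(p,3),"tray",np.round(p[:2]-TC,3))
TC=np.array([.496,.008])
E
python3 - <<'E'
from h import *
st(); kn("wrist"); kn("top"); look(["tray","basket_bar"],["wrist","top","side"],2)
for c in("top","side"):
    d=optics.get_image(c)
    for r in spotter.cut_out("tray",c)[:2]:
        h=cv2.convexHull(np.argwhere(r["pixels"])[:,::-1].astype(np.int32)); a=cv2.boxPoints(cv2.minAreaRect(h)) if c=="top" else cv2.approxPolyDP(h,5,True)[:,0]; print(c,r["score"],[np.round(onz(d,q,.014)[:2],3).tolist() for q in a])
E
```

```text
t 54.975 p [ 0.4676 -0.0272  0.3006] xyaw 52.83 ty [ 0.797 -0.604  0.001] w 0.04266846314750929 ft [ 0.7 -0.2 -0.6]
0.78 [0.489 0.12  0.012] tray [-0.007  0.112]
0.77 [0.48  0.031 0.012] tray [-0.016  0.023]
0.69 [ 0.477 -0.11   0.009] tray [-0.019 -0.118]
0.65 [ 0.508 -0.069  0.012] tray [ 0.012 -0.077]
0.63 [ 0.528 -0.098  0.01 ] tray [ 0.032 -0.107]
0.61 [ 0.497 -0.053  0.014] tray [ 0.001 -0.061]
0.61 [0.504 0.065 0.012] tray [0.008 0.057]
0.53 [ 0.475 -0.05   0.008] tray [-0.021 -0.058]
0.53 [0.528 0.056 0.009] tray [0.032 0.048]
0.25 [ 0.781 -0.09   0.   ] tray [ 0.285 -0.098]
0.56 [0.489 0.12  0.015] tray [-0.007  0.112]
wrist tray [(0.67, [0.496, 0.007, 0.004])]
wrist basket_bar []
top tray []
top basket_bar [(0.84, [0.66, 0.178, 0.203])]
side tray [(0.86, [0.496, 0.011, 0.002]), (0.7, [0.496, -0.054, 0.01])]
side basket_bar [(0.62, [0.658, 0.176, 0.198])]
top 0.95 [[0.39, 0.147], [0.591, 0.154], [0.595, -0.131], [0.394, -0.131]]
side 0.8 [[0.403, -0.128], [0.4, 0.154], [0.591, 0.156], [0.599, -0.13]]
```

Run:
```python
from h import *
go([.528,.056,.12],69.4)
```

```text
t 55.825 p [ 0.4693 -0.0291  0.2996] xyaw 52.69 ty [ 0.795 -0.606  0.   ] w 0.042678857998720586 ft [-0.3  0.5  0.1]
shift [10.32 -0.49 17.96] turn 73.3
```

Request:
move_arm(series="2 0 2 10 0;4 0 5 20 0;6 0 8 30 0;8 -0.2 11 40 0;10 -0.4 14 50 0;10.3 -0.5 17 60 0;10.3 -0.5 18 70 0;10.3 -0.5 18 73.3 0")

```text
time_s: 56.82
position: [0.5274, 0.0561, 0.1186]
tool_rot: [[0.935, -0.355, -0.002], [-0.355, -0.935, 0.0], [-0.002, 0.001, -1.0]]
ft_force: [0.3, -0.2, -0.1]
grip_width: 0.0426
gripper_force: 0.0
```

Run:
```python
from h import *
kn("wrist"); go([.528,.056,.007],69.4)
```

```text
0.95 [ 0.472 -0.11   0.008] tray [-0.024 -0.118]
0.95 [0.527 0.056 0.012] tray [0.031 0.048]
0.93 [ 0.528 -0.1    0.009] tray [ 0.032 -0.108]
0.91 [ 0.497 -0.048  0.009] tray [ 0.001 -0.056]
0.88 [ 0.509 -0.067  0.011] tray [ 0.013 -0.075]
0.87 [0.508 0.062 0.012] tray [0.012 0.054]
0.65 [0.489 0.118 0.011] tray [-0.007  0.11 ]
0.58 [0.48  0.032 0.012] tray [-0.017  0.024]
t 56.925 p [0.5278 0.0559 0.1195] xyaw -20.62 ty [-0.352 -0.936  0.   ] w 0.04253713697510139 ft [0.8 0.1 0.7]
shift [ 2.000e-02 -1.000e-02  1.125e+01] turn -0.0
```

Request:
move_arm(series="0.3 0 6 0 0;0.3 0 10 0 0;0.3 0 11.2 0 0;0.3 0 11.2 0 0;0.3 0 11.2 0 -1;0.3 0 11.2 0 -1;0.3 0 11.2 0 -1;0.3 0 11.2 0 -1", force=20)

```text
time_s: 57.92
position: [0.5317, 0.0549, 0.0094]
tool_rot: [[0.936, -0.352, 0.004], [-0.352, -0.936, -0.0], [0.004, -0.001, -1.0]]
ft_force: [-0.2, 0.6, 6.0]
grip_width: 0.0084
gripper_force: 23.2
```

Request:
move_arm(series="0 0 -1 0 -1;0 0 -3 0 -1;0 0 -3 0 -1")

```text
time_s: 58.3
position: [0.5314, 0.0548, 0.0394]
tool_rot: [[0.936, -0.352, 0.004], [-0.352, -0.936, -0.0], [0.003, -0.001, -1.0]]
ft_force: [-0.4, -1.2, -0.2]
grip_width: 0.0085
gripper_force: 22.0
```

Run:
```python
from h import *
kn("wrist"); go([.545,.005,.04],69.4)
```

```text
0.9 [ 0.511 -0.069  0.011] tray [ 0.015 -0.077]
0.88 [0.528 0.055 0.038] tray [0.032 0.047]
0.86 [ 0.475 -0.051  0.007] tray [-0.021 -0.059]
0.73 [ 0.529 -0.097  0.011] tray [ 0.033 -0.105]
0.73 [ 0.471 -0.113  0.008] tray [-0.025 -0.121]
0.65 [ 0.496 -0.049  0.01 ] tray [ 0.    -0.057]
0.58 [0.482 0.033 0.016] tray [-0.014  0.025]
t 58.4 p [0.5305 0.0549 0.0377] xyaw -20.61 ty [-0.352 -0.936 -0.   ] w 0.008303309415786537 ft [-0.7  0.6 -0.8]
shift [ 3.11  4.16 -0.23] turn -0.0
```

The knob is held by its bar grip. I'll place it.

Request:
move_arm(series="1.5 2 0 0 -1;3.1 4.2 0 0 -1;3.1 4.2 0 0 -1;3.1 4.2 2 0 -1;3.1 4.2 2.8 0 -1;3.1 4.2 2.8 0 -1;3.1 4.2 2.8 0 -0.3;3.1 4.2 2.8 0 -0.3")

```text
time_s: 59.4
position: [0.5447, 0.0049, 0.0096]
tool_rot: [[0.936, -0.352, -0.0], [-0.352, -0.936, 0.0], [-0.0, 0.0, -1.0]]
ft_force: [-0.5, -0.2, 0.9]
grip_width: 0.0301
gripper_force: 0.0
```

Request:
move_arm(series="0 0 -4 0 -0.3;0 0 -9 0 0;0 0 -9 0 0")

```text
time_s: 59.78
position: [0.5464, 0.0045, 0.1029]
tool_rot: [[0.936, -0.352, 0.007], [-0.352, -0.936, -0.001], [0.007, -0.001, -1.0]]
ft_force: [0.4, 0.4, -0.7]
grip_width: 0.0426
gripper_force: 0.0
```

Run:
```python
from h import *
kn("wrist"); kn("top"); go([.506,.063,.10],0)
```

```text
0.95 [0.538 0.009 0.01 ] tray [0.042 0.001]
0.9 [ 0.509 -0.069  0.008] tray [ 0.013 -0.077]
0.86 [ 0.472 -0.053  0.014] tray [-0.024 -0.061]
0.83 [0.503 0.063 0.015] tray [0.007 0.055]
0.77 [0.48  0.03  0.016] tray [-0.016  0.022]
0.73 [ 0.497 -0.048  0.012] tray [ 0.001 -0.056]
0.66 [ 0.472 -0.11   0.01 ] tray [-0.024 -0.118]
0.62 [0.489 0.121 0.013] tray [-0.007  0.113]
0.56 [ 0.527 -0.099  0.011] tray [ 0.031 -0.107]
0.62 [ 0.512 -0.073  0.013] tray [ 0.016 -0.081]
0.5 [ 0.475 -0.052  0.013] tray [-0.021 -0.06 ]
0.47 [ 0.476 -0.11   0.011] tray [-0.021 -0.118]
0.36 [ 0.499 -0.049  0.008] tray [ 0.003 -0.057]
t 59.975 p [0.5441 0.0048 0.0984] xyaw -20.61 ty [-0.352 -0.936  0.   ] w 0.04267825895393822 ft [ 0.1 -0.1  0.1]
shift [-5.61 -4.11 -0.15] turn 69.4
```

Request:
move_arm(series="-1.5 -1 0 -10 0;-3 -2 0 -20 0;-4.5 -3 0 -30 0;-5.6 -4.1 0 -40 0;-5.6 -4.1 0 -40.6 0;-5.6 -4.1 0 -40.6 0")

```text
time_s: 60.72
position: [0.5069, 0.0624, 0.099]
tool_rot: [[0.941, 0.339, -0.001], [0.339, -0.941, -0.0], [-0.001, -0.0, -1.0]]
ft_force: [0.3, -0.0, -0.7]
grip_width: 0.0425
gripper_force: 0.0
```

Run:
```python
from h import *
kn("wrist"); go([.505,.063,.0085])
```

```text
0.94 [ 0.474 -0.111  0.006] tray [-0.022 -0.119]
0.93 [ 0.496 -0.052  0.011] tray [ 0.001 -0.06 ]
0.92 [ 0.526 -0.099  0.01 ] tray [ 0.03  -0.107]
0.85 [0.481 0.031 0.015] tray [-0.015  0.023]
0.8 [0.488 0.119 0.012] tray [-0.008  0.111]
0.78 [0.541 0.007 0.009] tray [ 0.045 -0.001]
0.7 [ 0.472 -0.052  0.009] tray [-0.024 -0.06 ]
0.57 [0.502 0.066 0.013] tray [0.006 0.058]
t 60.825 p [0.507  0.0622 0.0993] xyaw 19.84 ty [ 0.339 -0.941 -0.   ] w 0.0423977268179021 ft [-0.8  0.2  0.3]
shift [-0.16 -0.14  9.08] turn 0.0
```

Request:
move_arm(series="-0.3 -0.2 5 0 0;-0.3 -0.2 8 0 0;-0.3 -0.2 9 0 0;-0.3 -0.2 9 0 0;-0.3 -0.2 9 0 -1;-0.3 -0.2 9 0 -1;-0.3 -0.2 9 0 -1;-0.3 -0.2 9 0 -1", force=20)

```text
time_s: 61.82
position: [0.5039, 0.0635, 0.0106]
tool_rot: [[0.94, 0.342, 0.002], [0.342, -0.94, -0.0], [0.002, 0.001, -1.0]]
ft_force: [-2.0, -0.7, 7.7]
grip_width: 0.0084
gripper_force: 22.7
```

Request:
move_arm(series="0 0 -1 0 -1;0 0 -3 0 -1;0 0 -3 0 -1")

```text
time_s: 62.2
position: [0.5041, 0.0635, 0.041]
tool_rot: [[0.94, 0.342, 0.003], [0.342, -0.94, -0.0], [0.003, 0.001, -1.0]]
ft_force: [0.1, -0.8, -0.2]
grip_width: 0.0083
gripper_force: 21.9
```

Run:
```python
from h import *
kn("wrist"); go([.545,.10,.04])
```

```text
0.86 [0.501 0.064 0.048] tray [0.005 0.056]
0.85 [0.542 0.006 0.006] tray [ 0.046 -0.002]
0.82 [ 0.51  -0.07   0.009] tray [ 0.014 -0.078]
0.78 [ 0.474 -0.112  0.01 ] tray [-0.022 -0.12 ]
0.6 [ 0.498 -0.051  0.013] tray [ 0.002 -0.059]
0.55 [ 0.526 -0.098  0.011] tray [ 0.03  -0.106]
t 62.3 p [0.5032 0.0636 0.0396] xyaw 20.0 ty [ 0.342 -0.94   0.   ] w 0.008072830265136537 ft [-0.4  0.4 -0.5]
shift [ 5.18 -1.99 -0.04] turn 0.0
```

Request:
move_arm(series="2.5 -1 0 0 -1;5.2 -2 0 0 -1;5.2 -2 0 0 -1;5.2 -2 2 0 -1;5.2 -2 2.8 0 -1;5.2 -2 2.8 0 -1;5.2 -2 2.8 0 -0.3;5.2 -2 2.8 0 -0.3")

```text
time_s: 63.3
position: [0.5454, 0.1001, 0.0119]
tool_rot: [[0.94, 0.342, 0.0], [0.342, -0.94, -0.0], [0.0, 0.0, -1.0]]
ft_force: [0.4, -0.1, -0.2]
grip_width: 0.0297
gripper_force: 0.0
```

Request:
move_arm(series="0 0 -4 0 -0.3;0 0 -9 0 0;-5.9 0 -9 0 0;-5.9 0 -9 0 0;-5.9 0 -9 0 0")

```text
time_s: 63.92
position: [0.4904, 0.0799, 0.1021]
tool_rot: [[0.94, 0.342, 0.001], [0.342, -0.94, -0.0], [0.001, 0.001, -1.0]]
ft_force: [-0.3, -0.2, -0.1]
grip_width: 0.0428
gripper_force: 0.0
```

Run:
```python
from h import *
kn("wrist"); go([.488,.12,.0085])
```

```text
0.91 [ 0.474 -0.051  0.008] tray [-0.022 -0.059]
0.88 [ 0.497 -0.051  0.01 ] tray [ 0.001 -0.059]
0.87 [ 0.508 -0.069  0.009] tray [ 0.012 -0.077]
0.83 [ 0.471 -0.11   0.01 ] tray [-0.025 -0.118]
0.76 [0.541 0.006 0.008] tray [ 0.045 -0.002]
0.73 [ 0.525 -0.098  0.01 ] tray [ 0.029 -0.106]
0.66 [0.486 0.113 0.012] tray [-0.01   0.105]
0.59 [0.481 0.033 0.015] tray [-0.015  0.025]
t 64.025 p [0.4909 0.08   0.1018] xyaw 20.0 ty [ 0.342 -0.94   0.   ] w 0.04297954849658852 ft [ 0.2 -0.  -0.8]
shift [ 1.08 -3.86  9.32] turn 0.0
```

Request:
move_arm(series="0.2 -1 0 -10 0;0.4 -2 0 -20 0;0.6 -3 0 -30 0;0.8 -3.7 0 -40 0;1 -3.7 0 -50 0;1 -3.7 0 -60 0;1 -3.7 0 -70 0;1 -3.7 0 -70 0")

```text
time_s: 65.03
position: [0.4873, 0.1184, 0.1014]
tool_rot: [[0.001, 1.0, 0.0], [1.0, -0.001, 0.0], [0.0, 0.0, -1.0]]
ft_force: [-0.4, 0.5, -0.2]
grip_width: 0.0424
gripper_force: 0.0
```

Run:
```python
from h import *
kn("wrist"); kn("top"); go([.488,.119,.0085])
```

```text
0.82 [0.488 0.122 0.014] tray [-0.008  0.114]
0.64 [ 0.495 -0.048  0.013] tray [-0.001 -0.056]
0.63 [ 0.471 -0.052  0.014] tray [-0.025 -0.06 ]
0.6 [0.476 0.031 0.017] tray [-0.02   0.023]
0.44 [0.541 0.008 0.008] tray [ 0.045 -0.   ]
0.64 [ 0.476 -0.051  0.016] tray [-0.02  -0.059]
0.64 [0.477 0.033 0.012] tray [-0.019  0.025]
0.63 [0.54  0.008 0.006] tray [ 0.044 -0.   ]
0.62 [ 0.514 -0.069  0.015] tray [ 0.018 -0.077]
0.62 [0.652 0.178 0.192] tray [0.156 0.17 ]
0.6 [ 0.525 -0.102  0.01 ] tray [ 0.029 -0.11 ]
0.59 [ 0.474 -0.113  0.008] tray [-0.022 -0.121]
0.43 [ 0.498 -0.047  0.011] tray [ 0.002 -0.055]
0.35 [ 0.496  0.006 -0.004] tray [ 0.    -0.002]
0.33 [ 0.7   0.25 -0.  ] tray [0.204 0.242]
t 65.225 p [0.4868 0.1182 0.1015] xyaw 89.86 ty [ 1.    -0.002  0.   ] w 0.04269808988253689 ft [0.3 1.  0.5]
shift [0.08 0.11 9.3 ] turn 0.0
```

Request:
move_arm(series="0.2 0.1 5 0 0;0.2 0.1 8 0 0;0.2 0.1 9.2 0 0;0.2 0.1 9.2 0 0;0.2 0.1 9.2 0 -1;0.2 0.1 9.2 0 -1;0.2 0.1 9.2 0 -1;0.2 0.1 9.2 0 -1", force=20)

```text
time_s: 66.22
position: [0.4883, 0.1203, 0.0112]
tool_rot: [[0.0, 1.0, 0.003], [1.0, -0.0, 0.0], [0.0, 0.003, -1.0]]
ft_force: [-2.0, -0.1, 6.0]
grip_width: 0.023
gripper_force: 18.8
```

Request:
move_arm(series="0 0 -1 0 -1;0 0 -2.5 0 -1;-0.8 -1.8 -2.5 0 -1;-1 -3.5 -2.5 0 -1;-1 -3.5 -2.5 0 -1;-1 -3.5 -1 0 -1;-1 -3.5 0.1 0 -1;-1 -3.5 0.1 0 -1")

```text
time_s: 67.22
position: [0.4539, 0.1102, 0.0089]
tool_rot: [[0.0, 1.0, 0.002], [1.0, -0.0, -0.0], [-0.0, 0.002, -1.0]]
ft_force: [0.5, 0.5, 3.3]
grip_width: 0.0219
gripper_force: 40.9
```

Request:
move_arm(series="0 0 0 0 -0.3;0 0 0 0 -0.3;0 0 -4 0 0;0 0 -9 0 0;-6 -2 -14 0 0;-12 -4 -19 0 0;-12 -4 -20 0 0")

```text
time_s: 68.1
position: [0.4119, -0.0113, 0.2102]
tool_rot: [[0.001, 1.0, 0.001], [1.0, -0.001, -0.0], [-0.0, 0.001, -1.0]]
ft_force: [-0.5, -0.0, -0.6]
grip_width: 0.0425
gripper_force: 0.0
```

Run:
```python
from h import *
st(); kn("wrist"); print(); kn("top"); print(); kn("side"); look(["basket_bar","basket_lip"],["side"],1)
```

```text
t 68.1 p [ 0.4119 -0.0113  0.2102] xyaw 89.93 ty [ 1.    -0.001  0.001] w 0.042539317195252654 ft [-0.5 -0.  -0.6]
0.91 [ 0.526 -0.098  0.01 ] tray [ 0.03  -0.106]
0.86 [ 0.496 -0.05   0.011] tray [-0.    -0.058]
0.77 [0.457 0.11  0.014] tray [-0.039  0.102]
0.75 [0.537 0.008 0.006] tray [ 0.041 -0.   ]
0.69 [ 0.512 -0.067  0.01 ] tray [ 0.016 -0.075]
0.67 [0.544 0.097 0.011] tray [0.048 0.089]
0.66 [ 0.473 -0.051  0.011] tray [-0.023 -0.059]
0.66 [0.482 0.033 0.015] tray [-0.014  0.025]
0.42 [ 0.471 -0.109  0.007] tray [-0.025 -0.117]

0.61 [ 0.476 -0.112  0.012] tray [-0.02 -0.12]
0.59 [ 0.476 -0.053  0.014] tray [-0.02  -0.061]
0.59 [0.452 0.112 0.014] tray [-0.044  0.104]
0.51 [0.543 0.1   0.018] tray [0.047 0.092]
0.42 [ 0.515 -0.072  0.015] tray [ 0.019 -0.08 ]
0.42 [ 0.497 -0.049  0.009] tray [ 0.001 -0.057]
0.41 [0.54  0.007 0.008] tray [ 0.044 -0.001]

0.6 [ 0.493 -0.052  0.011] tray [-0.003 -0.06 ]
0.53 [0.453 0.11  0.01 ] tray [-0.043  0.102]
0.48 [0.482 0.036 0.01 ] tray [-0.014  0.028]
0.46 [ 0.513 -0.07   0.008] tray [ 0.017 -0.078]
0.45 [ 0.529 -0.102  0.009] tray [ 0.033 -0.11 ]
0.41 [0.54  0.096 0.012] tray [0.044 0.088]
0.4 [0.54  0.007 0.012] tray [ 0.044 -0.001]
0.37 [ 0.473 -0.051  0.014] tray [-0.023 -0.059]
side basket_bar [(0.94, [0.658, 0.178, 0.196])]
side basket_lip [(0.75, [0.622, 0.12, 0.106])]
```

Run:
```python
from h import *
print(order.close_job())
```

```text
the job is handed in; nothing more can be done
None
```

I handed the job in with no verdict returned: 9 knobs lie in the tray with at least one in each sixth, the empty basket hangs on the hook, and all three brushes stand in the holder, as last measured by camera.

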